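# Sift tumbling balls from spindle sleeves

## Robot

A 7-joint arm with a two-finger parallel gripper is mounted at the origin on the work surface. World frame = base frame: x ahead of the robot, y to its left, z up, the work surface at z = 0. Lengths are in m, angles in degrees, forces in N, time in s.
With the tool pointing down it reaches from about 0.425 to 0.875 m from the base axis. Payload 4.7 kg.
Tool frame: the origin (TCP) lies between the finger pads; the fingertips stand 19 mm ahead of it and the grasp point (between the pads) is the TCP; x points along the fingers, z is the direction in which the jaws open and shut, and the axes are right-handed (so a half turn about x gives the same grasp; the last joint's range is limited). The gripper opens to 87 mm and grips with 3 to 60 N. Pads are 19 mm wide; open, the fingers measure 117 mm over their backs; the gripper's body (75 mm by 190 mm) begins 51 mm behind the grasp point.
Start: joints at [78.157, 18.392, -4.016, 83.108, 1.295, 78.541, -3.26], TCP at [0.142, -0.634, 0.242] pointing down, gripper open.
Joint ranges: [-163.93, 163.93], [-17.29, 119.83], [-79.2, 71.16], [3.27, 140.29], [-89.18, 269.18], [5.43, 117.66], [-154.24, 154.24]. Speed limits (degrees/s): [147.25, 147.25, 180, 180, 180, 180, 180].

## Interface

Orientations are given as [roll, pitch, yaw] about the fixed x, y, z axes, in that order (R = Rz(yaw) Ry(pitch) Rx(roll)).
In Python, from cell import monitor, read_camera, camera_model, env, regions_of gives the robot as it stands. The module is installed in compiled form; this text tells all that it offers.
- The arm moves only by the tool step_arm, never from a script. Its argument "deltas" is a list of rows, each a list of 5 numbers: the gripper's target within -1 to 1 (fully open at 1, half-way at 0, shut at -1), then the shift along the tool's x, y, z in m, then the turn about the tool's x in degrees. A call has 1 to 12 rows; each row is the pose to reach, as a shift and turn from the pose commanded when the call began, along the tool's axes at that moment; what a row does not reach only later rows make up. A row lasts 1/8 s, in which the tool goes at most 62.5 mm and 10.7 degrees, less where a joint would pass 70% of its speed; a pose out of reach is approached as far as the arm can. A call with a gripper value outside its range is refused whole. The fingers move at their own pace and stop on an object; "newtons" is the grip in N (left out, the last holds). Time passes only in rows, so rows that repeat a pose let the fingers close. It gives the time, the measured TCP pose, the force and the opening at its end, in the units of the state.
- monitor.get_obs(): the state, without advancing time (a new reading comes with each control period).
- read_camera(name): name is "side" or "top" or "wrist"; returns (picture, depth): 400x640x3 uint8, red, green, blue; 400x640 float32, m along the optical axis (not along the pixel's ray), 0 where there is no reading.
- camera_model(name): a dict with "fx", "fy", "cx", "cy" (pixels), "k1" (the pictures are not rectified: a ray, as slopes to the right and down, at radius r is drawn at 1 + k1 r^2 times it, then the intrinsics apply), "xyz" and "attitude" of the camera in the world. Camera axes: x right, y down, z forward; pixel columns grow to the right and rows downward; lengths in m; the calibration is good to about 2 mm. A picture is of the moment at which its call begins: read the wrist's pose just before it. camera_model takes no time and is no camera call; for the wrist camera it gives the pose at the moment of the call.
- env.sign_off(): hands the job in, once; it reports no verdict.
Trained networks look in the newest picture that a camera, given by its name, has taken for a name from the list of things; names that differ only in an ending like _2 or _b are one class to them, and where a whole thing is asked for, a point or a joint stands for the part that bears it (a point fixed in the world has none). Each returns a list of dicts, best first, with "p" (0 to 1); they miss things now and then, are a little off and sometimes report something else, mostly with a low value. They report only what shows in the picture. A call takes as long as a camera call. They do not tell look-alikes from the thing itself.
- regions_of(camera, thing): "pixels" (400x640 bool, what is visible of it) and "pixel" ([column, row] in pixels, amid what is visible of it).
The state is a dict: "time_s": time; "qpos": joint angles; "joint_velocities": joint speeds; "effort": joint torques, N m; "tool_pos": TCP position; "tool_rot": TCP orientation; "force": force on the tool from outside, world axes, zero at the start; "wrist_torque": the same for the moment, N m; "grip_width": finger opening in m.
Only numpy, scipy, OpenCV 4.12 (cv2) and the standard library are available. Lean on these libraries where they do the work, as an engineer would, in place of code of your own. Each camera call takes 0.05 s, during which the arm holds its last target. There are 200 camera calls.

## Task

Throw back the toggle clamp that holds the sieve on its tub, lift the sieve by its handle and tilt it towards its slotted end so that all the tumbling balls drop through into the tub below while both metal sleeves stay in the sieve. Then tip both sleeves over the open lip into the wooden tray, with the lip held low over the tray so that they are not dented by a long fall. Put the empty sieve back level on the tub as it stood, between its guides, swing the clamp back over centre onto its rim, and do not disturb the other things on the bench.

Things in the scene. Friction and masses are not known exactly. Their poses are not given: they have to be found in the camera images.
- tub: Grey open tub fixed to the bench, 276 mm (its x) by 168 mm (y) outside, 90 mm high, walls and floor 8 mm; origin at the centre of its underside, z up. The sieve stands on its rim. Two guide tabs on each long side (x = -95, +95 mm) rise 20 mm above the rim and leave the sieve 5 mm of play each way in y; nothing guides it in x. The clamp's steel post stands outside its -y side.
- clamp_hinge (a point): Hinge of the toggle clamp, at x -55, y -112, z 147 mm in the tub's frame (this point has the tub's axes and is fixed to it). The clamp is one rigid bent lever turning about the tub's x: a steel arm (52 mm long, 18 wide, 12 thick) and, square to it, a handle 85 mm long.
- clamp (a joint): Clamp angle, rad. 0: clamped, arm level towards the tub (+y), foot on the top of the sieve's side wall, handle upright. Grows as the handle is pushed away from the tub (-y); at 1.5 (stop) the handle lies level and the arm stands upright. It is a heavy steel lever that falls over centre by its own weight: left below about 0.7 it drops to 0, above 0.85 to 1.5. Without the sieve it shuts to -0.1. Clamped: below 0.15.
- clamp_knob (a point): Outer end of the clamp's handle: a dark steel grip 18 mm across and 45 mm long on a 10 mm rod, 85 mm from the hinge. Either upright limb of the clamp can be pushed over sideways with shut fingers (a few N).
- clamp_foot (a point): Underside of the rubber foot of the clamp's arm, 44 mm along the arm from the hinge.
- sieve: Loose steel sieve pan, about 0.42 kg, 234 mm long (its x), 170 mm wide over its bottom flanges (y), inside width 130, walls 45 mm high; origin at the centre of its underside, z up. At the start it stands on the tub's rim, origin above the tub's, axes along the tub's. Sleeves and balls lie in a shallow trough across its middle; it must tilt 20 degrees or more for them to roll out of it.
- sieve_slots (a point): Centre of the slotted part of the sieve's floor, x = +73 mm from the sieve's origin. From x = +30 to +115 the floor is four open slots along x, 28 mm wide, between round 6 mm rods, shut off by an end wall at +117 mm. A ball can perch on a rod against a sleeve: it needs a shake. The trough's flat bottom is x = -20 to 0; from it the floor climbs at 7 degrees to the slots. Same axes as the sieve.
- sieve_lip (a point): Middle of the open lip (no end wall) of the sieve, at x = -117 mm, 21 mm above its underside. From x = -20 mm the solid floor climbs at 10 degrees to this lip. Same axes as the sieve.
- sieve_grip (a point): Centre of the sieve's handle, 105 mm above its underside, over its middle: a straight wooden strap along y, 147 mm long, 14 thick, 26 deep, on a stay at each end. It is raked: its upper edge leans 20 degrees towards +x (slotted end), so its faces lie flat to the fingers only when the tool's body leans 20 degrees from vertical towards +x, fingers closing across it. Same axes as the sieve.
- tray: Open wooden tray fixed to the bench, 220 by 220 mm outside, 60 mm high, walls and floor 6 mm; origin at the centre of its underside.
- insole_l: Turquoise insole blank lying on the bench, 240 by 80 mm, 16 mm thick; origin under its middle. Bystander.
- insole_r: The other insole blank, alike. Bystander.
- drum: Sanding drum standing on end, 76 mm across, 55 mm high; origin at its underside. Bystander.
- flask: White bottle, 60 mm across, 160 mm tall; origin at its underside. Bystander.
- sleeve0: Plain aluminium spindle sleeve, 40 mm across, 60 mm long, 0.12 kg; origin at its centre, y along its axis. At first it lies across the sieve's trough.
- sleeve1: Plain aluminium spindle sleeve, 40 mm across, 60 mm long, 0.12 kg; origin at its centre, y along its axis. At first it lies across the sieve's trough.
- ball0: White ceramic tumbling ball, 22 mm across, 14 g; origin at its centre. At first it lies in the sieve behind the sleeves, on the lip side.
- ball1: White ceramic tumbling ball, 22 mm across, 14 g; origin at its centre. At first it lies in the sieve behind the sleeves, on the lip side.
- ball2: White ceramic tumbling ball, 22 mm across, 14 g; origin at its centre. At first it lies in the sieve behind the sleeves, on the lip side.
- ball3: White ceramic tumbling ball, 22 mm across, 14 g; origin at its centre. At first it lies in the sieve behind the sleeves, on the lip side.
- ball4: White ceramic tumbling ball, 22 mm across, 14 g; origin at its centre. At first it lies in the sieve behind the sleeves, on the lip side.
There are look-alikes about, which are no part of the job. Leave any turquoise look-alike of the sleeve0 alone.

How it is judged:
By the outcome, as a careful person would: the job done as asked, in the order asked, and still so for the second after the job is handed in, with the robot touching nothing.
It also fails if it takes over 72 s, if anything falls off the work surface, if the arm or the gripper's body presses on something with over 40 N, if the wrist force passes 120 N, or if a joint passes its speed limit or range.

## Working session

There is one attempt and no reset: what is moved stays moved. The work goes in short steps, Python scripts to look and compute and a tool call to move; the robot and the scene stay as the last step left them, time stands still between calls to the robot, and variables do not carry over. Pictures are saved under pics/ and viewed, about 8 in all and at most 12, crops included, and the job is handed in when it is done.

Besides the shell and the picture viewer there is one more tool, called as name(argument=value, ...) on one line, values as JSON. step_arm: Moves the arm, as the interface text tells. Its arguments: {"type":"object","properties":{"deltas":{"type":"array"},"newtons":{"type":"number"}},"required":["deltas"]}

```bash
mkdir -p pics; cat > h.py <<'E'
import numpy as np, cv2
from cell import monitor, read_camera, camera_model, env, regions_of
from scipy.spatial.transform import Rotation as R
def rot(a):
    a=np.array(a,float)
    return a if a.shape==(3,3) else R.from_euler('xyz',a,degrees=True).as_matrix()
def cloud(name,d,cm):
    v,u=np.mgrid[0:400,0:640].astype(np.float32)
    K=np.array([[cm['fx'],0,cm['cx']],[0,cm['fy'],cm['cy']],[0,0,1]])
    n=cv2.undistortPoints(np.stack([u.ravel(),v.ravel()],1)[:,None].astype(float),K,np.array([cm['k1'],0,0,0.]))[:,0]
    P=np.c_[n,np.ones(len(n))]*d.reshape(-1,1)
    return (P@rot(cm['attitude']).T+np.array(cm['xyz'])).reshape(400,640,3)
def project(p,cm):
    q=(np.asarray(p)-cm['xyz'])@rot(cm['attitude']); s=q[...,:2]/q[...,2:]
    s=s*(1+cm['k1']*(s**2).sum(-1,keepdims=True))
    return s*[cm['fx'],cm['fy']]+[cm['cx'],cm['cy']]
E
python3 - <<'E'
from h import *
o=monitor.get_obs(); print(o)
for c in ['top','side']:
    im,d=read_camera(c); cm=camera_model(c); print(c,cm)
    np.savez(f'pics/{c}0.npz',im=im,d=d); cv2.imwrite(f'pics/{c}0.png',im[:,:,::-1])
    P=cloud(c,d,cm)
    for t in ['tub','sieve','clamp','clamp_knob','sieve_grip','tray','insole_l','drum','flask','sleeve0','ball0']:
        for r in regions_of(c,t)[:5]:
            m=r['pixels']&(d>0); q=P[m]
            if len(q): print(t,round(r['p'],2),np.round(r['pixel']),m.sum(),'med',np.round(np.median(q,0),3),'lo',np.round(np.percentile(q,2,axis=0),3),'hi',np.round(np.percentile(q,98,axis=0),3))
E
```

```text
{'time_s': 0.0, 'qpos': array([78.1575127 , 18.44088202, -4.01599961, 83.17538331,  1.29431915,
       78.53856069, -3.25890974]), 'joint_velocities': array([ 0.08729237, -0.03525407,  0.16491164, -0.05219685, -0.00717619,
        0.01520414,  0.13434655]), 'effort': array([-2.97274537e-04, -4.91290033e+01, -4.03537760e-01, -3.12531495e+01,
       -6.36685244e-02,  4.36752546e-02,  1.94846425e-04]), 'tool_pos': array([ 0.14220059, -0.63373286,  0.24043664]), 'tool_rot': array([-177.48233195,   89.89027305,  105.1713143 ]), 'force': array([-0.30122846, -0.90273607,  0.1293468 ]), 'wrist_torque': array([ 0.00152253, -0.01019762,  0.03331232]), 'grip_width': 0.08683981396872131}
top {'fx': 428.67429611038165, 'fy': 428.67429611038165, 'cx': 322.83281828874874, 'cy': 198.63915523418626, 'k1': 0.015389522066002456, 'xyz': array([0.41283641, 0.04076967, 1.22065122]), 'attitude': array([-173.68077209,    0.66944174,  -91.44593246])}
tub 0.8 [237. 236.] 2984 med [0.451 0.288 0.011] lo [0.335 0.085 0.002] hi [0.581 0.364 0.198]
sieve 0.97 [267. 236.] 3683 med [0.445 0.195 0.109] lo [0.351 0.1
[... 3806 characters left out ...]
6 0.162]
flask 0.51 [300. 287.] 3657 med [0.428 0.321 0.052] lo [0.329 0.114 0.003] hi [0.567 0.374 0.206]
sleeve0 0.89 [364. 313.] 391 med [0.251 0.282 0.036] lo [0.224 0.256 0.018] hi [0.28  0.303 0.042]
sleeve0 0.88 [300. 241.] 349 med [0.471 0.233 0.129] lo [0.442 0.206 0.105] hi [0.501 0.245 0.136]
sleeve0 0.85 [280. 343.] 580 med [0.382 0.456 0.035] lo [0.359 0.416 0.   ] hi [0.414 0.482 0.042]
sleeve0 0.72 [322. 249.] 348 med [0.41 0.22 0.13] lo [0.381 0.195 0.105] hi [0.439 0.231 0.136]
sleeve0 0.7 [239. 320.] 450 med [0.501 0.452 0.036] lo [0.475 0.423 0.01 ] hi [0.53  0.474 0.042]
ball0 0.26 [268. 179.] 634 med [ 0.768 -0.001  0.078] lo [ 0.75  -0.134  0.001] hi [0.919 0.015 0.162]
```

View pictures.

```bash
python3 - <<'E'
from h import *
a=cv2.imread('pics/top0.png')[170:290,200:320]; b=cv2.imread('pics/side0.png')[170:370,200:420]
cv2.imwrite('pics/top_c.png',cv2.resize(a,None,fx=5,fy=5,interpolation=2)); cv2.imwrite('pics/side_c.png',cv2.resize(b,None,fx=3,fy=3,interpolation=2))
E
```

```text
(no output)
```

View pics/top0.png

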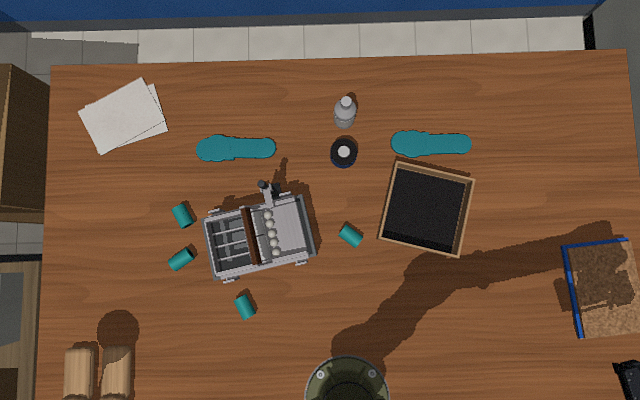

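View pics/top_c.png

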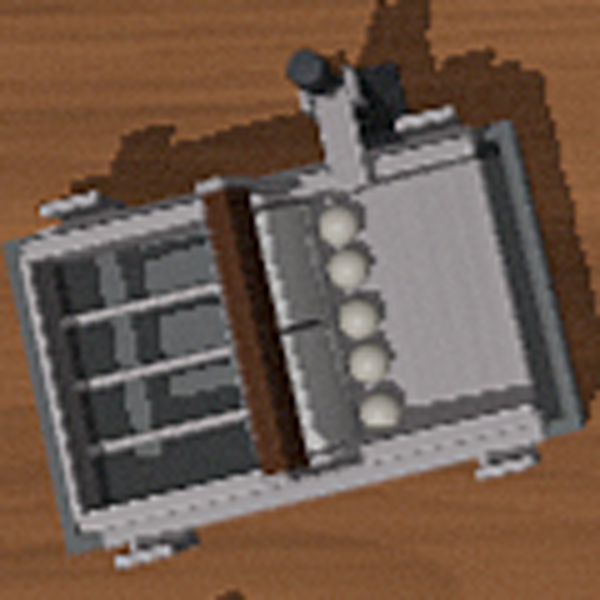

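View pics/side_c.png

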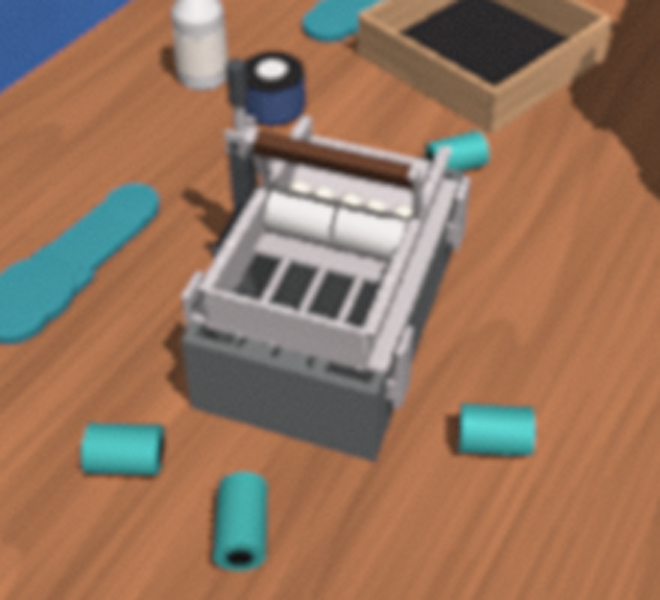

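```bash
python3 - <<'E'
from h import *
o=monitor.get_obs(); print(np.round(rot(o['tool_rot']),3))
P=[];C=[]
for c in ['top','side']:
    z=np.load(f'pics/{c}0.npz'); p=cloud(c,z['d'],camera_model(c)).reshape(-1,3); P.append(p); C.append(z['im'].reshape(-1,3))
for i,n in enumerate(['top','side']):
    p=P[i];c=C[i].astype(int)
    roi=(p[:,0]>.3)&(p[:,0]<.6)&(p[:,1]>.05)&(p[:,1]<.42)
    w=p[roi&(p[:,2]>.129)&(p[:,2]<.14)]; 
    s=p[roi&(p[:,2]>.175)&(c[:,0]>c[:,2]*1.5)]
    print(n,len(w),len(s))
    # strap
    m=s.mean(0);u,sv,v=np.linalg.svd(s-m);print('strap mean',m.round(4),'dir',v[0].round(3),'ext',np.percentile((s-m)@v[0],[1,99]),'z',np.percentile(s[:,2],[2,50,98]).round(3))
    # z histogram & rim
    np.save(f'pics/w{n}.npy',w)
    ang=np.arctan2(*( -v[0] if v[0][1]>0 else v[0])[[1,0]])
    r=cv2.minAreaRect(w[:,:2].astype(np.float32)*1000);print(r)
    t=p[roi&(p[:,2]>.085)&(p[:,2]<.142)&~((p[:,0]>.535)&(p[:,2]>.128))]
    print('tub rect',cv2.minAreaRect(t[:,:2].astype(np.float32)*1000))
    k=p[roi&(p[:,2]>.2)&(c.max(1)<110)&(p[:,0]>.52)]
    if len(k): print('knob',len(k),k.mean(0),k.min(0),k.max(0))
    t=p[(p[:,2]>.05)&(p[:,2]<.066)&(p[:,1]<-.08)&(p[:,1]>-.38)&(p[:,0]>.36)&(p[:,0]<.64)]
    print('tray',len(t),cv2.minAreaRect(t[:,:2].astype(np.float32)*1000))
E
```

```text
[[ 0.     0.976  0.219]
 [-0.     0.219 -0.976]
 [-1.    -0.     0.   ]]
top 1091 510
strap mean [0.4427 0.2229 0.2035] dir [-0.983 -0.181 -0.009] ext [-0.06706739  0.06638971] z [0.189 0.206 0.212]
((460.58819580078125, 230.13540649414062), (186.68734741210938, 235.97991943359375), 12.257210731506348)
tub rect ((452.74957275390625, 227.29647827148438), (211.92776489257812, 275.9928894042969), 12.270892143249512)
knob 59 [0.56192022 0.19327462 0.22664904] [0.55486567 0.18604538 0.20216776] [0.57062867 0.20283536 0.23458892]
tray 881 ((508.60748291015625, -230.1041259765625), (224.0218963623047, 220.90298461914062), 74.98599243164062)
side 1058 354
strap mean [0.4474 0.2289 0.2037] dir [-0.998 -0.056 -0.003] ext [-0.11790463  0.07153178] z [0.191 0.206 0.211]
((464.33929443359375, 229.33389282226562), (196.7477264404297, 239.13739013671875), 12.15676498413086)
tub rect ((453.6357116699219, 226.6964111328125), (216.930908203125, 278.42120361328125), 12.450654029846191)
knob 76 [0.55865982 0.19756442 0.2191067 ] [0.5531368  0.18693584 0.20103665] [0.56654022 0.20446366 0.23484705]
tray 628 ((508.0133056640625, -231.24818420410156), (230.18560791015625, 225.90907287597656), 75.3799819946289)
```

step_arm(deltas=[[1,-0.06,0,0,0],[1,-0.12,0,0,0],[1,-0.18,0,0,0],[1,-0.24,0,0,0],[1,-0.3,0,0,0],[1,-0.36,0,0,0],[1,-0.42,0,0,0],[1,-0.48,0,0,0],[1,-0.54,0,0,0]])

```text
time_s: 2.33
tool_pos: [0.135, -0.5859, 0.6472]
tool_rot: [4.0, 82.2, -73.4]
force: [1.3, -0.6, 0.3]
grip_width: 0.0874
```

step_arm(deltas=[[1,0.06,0,0,0],[1,0.1,0,0,0],[1,0.1,0,0,0]])

```text
time_s: 2.7
tool_pos: [0.1387, -0.5974, 0.5471]
tool_rot: [3.5, 82.3, -73.8]
force: [0.6, 0.6, 1.0]
grip_width: 0.0869
```

step_arm(deltas=[[1,0,0,0.06,0],[1,0,0,0.12,0],[1,0,0,0.18,0],[1,0,0,0.24,0],[1,0,0,0.3,0]])

```text
time_s: 3.32
tool_pos: [0.1776, -0.7988, 0.5278]
tool_rot: [7.2, 80.0, -70.7]
force: [-0.1, 0.5, -0.3]
grip_width: 0.087
```

step_arm(deltas=[[1,0,0,0.06,0],[1,0,0,0.12,0],[1,0,0,0.18,0],[1,0,0,0.24,0],[1,0,0,0.3,0]])

```text
time_s: 3.95
tool_pos: [0.1927, -0.8591, 0.4856]
tool_rot: [2.3, 75.8, -75.3]
force: [0.2, -0.6, 0.2]
grip_width: 0.0871
```

step_arm(deltas=[[1,-0.06,0,0.03,0],[1,-0.12,0,0.06,0],[1,-0.18,0,0.09,0],[1,-0.24,0,0.12,0],[1,-0.3,0,0.15,0],[1,-0.36,0,0.18,0]])

```text
time_s: 4.7
tool_pos: [0.1744, -0.7794, 0.6079]
tool_rot: [1.7, 72.8, -75.9]
force: [1.1, 1.0, -0.6]
grip_width: 0.0874
```

```bash
python3 - <<'E'
from h import *
o=monitor.get_obs(); print(o['qpos'].round(1),o['tool_pos'].round(4),o['tool_rot'].round(1)); print(rot(o['tool_rot']).round(3))
E
```

```text
[ 73.7  45.   69.3   3.3 -67.  116.5  -0. ] [ 0.1744 -0.7794  0.6079] [  1.7  72.8 -75.9]
[[ 0.072  0.976  0.204]
 [-0.287  0.216 -0.933]
 [-0.955  0.009  0.296]]
```

step_arm(deltas=[[1,-0.05,0,-0.03,0],[1,-0.1,0,-0.06,0],[1,-0.15,0,-0.09,0],[1,-0.2,0,-0.12,0],[1,-0.25,0,-0.15,0],[1,-0.3,0,-0.18,0]])

```text
time_s: 5.45
tool_pos: [0.1227, -0.5513, 0.7571]
tool_rot: [1.9, 70.1, -75.6]
force: [0.6, 0.2, 1.7]
grip_width: 0.0873
```

```bash
python3 - <<'E'
from h import *
o=monitor.get_obs(); print(o['qpos'].round(1),o['tool_pos'].round(4),o['tool_rot'].round(1)); print(rot(o['tool_rot']).round(3))
E
```

```text
[ 64.7  12.2  16.9  30.6  -5.9 117.6  -0.5] [ 0.1227 -0.5513  0.7571] [  1.9  70.1 -75.6]
[[ 0.085  0.976  0.203]
 [-0.33   0.22  -0.918]
 [-0.94   0.011  0.34 ]]
```

step_arm(deltas=[[1,-0.06,0,0,0],[1,-0.12,0,0,0],[1,-0.18,0,0,0],[1,-0.24,0,0,0],[1,-0.3,0,0,0],[1,-0.36,0,0,0],[1,-0.42,0,0,0],[1,-0.48,0,0,0]])

```text
time_s: 6.45
tool_pos: [0.0988, -0.4539, 0.8029]
tool_rot: [2.0, 65.7, -75.3]
force: [-0.9, 0.2, -0.2]
grip_width: 0.0869
```

```bash
cat > s.py <<'E'
from h import *
o=monitor.get_obs(); print(o['time_s'],o['qpos'].round(1),o['tool_pos'].round(4),o['tool_rot'].round(1),o['grip_width'].round(4),o['force'].round(1)); print(rot(o['tool_rot']).round(3))
E
python3 s.py
```

```text
Traceback (most recent call last):
  File "s.py", line 2, in <module>
    o=monitor.get_obs(); print(o['time_s'],o['qpos'].round(1),o['tool_pos'].round(4),o['tool_rot'].round(1),o['grip_width'].round(4),o['force'].round(1)); print(rot(o['tool_rot']).round(3))
                                                                                                            ^^^^^^^^^^^^^^^^^^^^^
AttributeError: 'float' object has no attribute 'round'
```

step_arm(deltas=[[1,-0.03,0,-0.05,0],[1,-0.06,0,-0.1,0],[1,-0.09,0,-0.15,0],[1,-0.12,0,-0.2,0],[1,-0.15,0,-0.25,0],[1,-0.18,0,-0.3,0]])

```text
time_s: 7.2
tool_pos: [0.0673, -0.3361, 0.778]
tool_rot: [3.1, 65.9, -75.0]
force: [-0.5, 0.7, -0.4]
grip_width: 0.0868
```

```bash
sed -i "s/o\['grip_width'\].round(4)/round(o['grip_width'],4)/" s.py; python3 s.py
```

```text
7.2 [ 48.9 -17.2  11.1  55.3  10.5 117.7 -11.1] [ 0.0673 -0.3361  0.778 ] [  3.1  65.9 -75. ] 0.0868 [-0.5  0.7 -0.4]
[[ 0.106  0.977  0.184]
 [-0.395  0.211 -0.894]
 [-0.913  0.022  0.408]]
```

step_arm(deltas=[[1,-0.055,0,0.025,0],[1,-0.11,0,0.05,0],[1,-0.165,0,0.075,0],[1,-0.22,0,0.1,0],[1,-0.275,0,0.125,0],[1,-0.33,0,0.15,0]])

```text
time_s: 7.95
tool_pos: [0.0775, -0.3706, 0.8311]
tool_rot: [2.4, 61.5, -75.4]
force: [-0.0, 1.1, 1.4]
grip_width: 0.0869
```

```bash
python3 s.py
```

```text
7.95 [ 91.8  -8.8 -11.3  42.5  -4.5 117.7  -0.8] [ 0.0775 -0.3706  0.8311] [  2.4  61.5 -75.4] 0.0869 [-0.   1.1  1.4]
[[ 0.121  0.976  0.181]
 [-0.462  0.216 -0.86 ]
 [-0.878  0.02   0.477]]
```

step_arm(deltas=[[1,-0.055,0,0.028,0],[1,-0.11,0,0.056,0],[1,-0.165,0,0.084,0],[1,-0.22,0,0.11,0],[1,-0.275,0,0.14,0],[1,-0.33,0,0.165,0],[1,-0.385,0,0.19,0],[1,-0.44,0,0.22,0],[1,-0.495,0,0.25,0],[1,-0.55,0,0.28,0]])

```text
time_s: 9.2
tool_pos: [0.0801, -0.3928, 0.869]
tool_rot: [2.3, 57.1, -75.6]
force: [-0.8, 0.0, -0.7]
grip_width: 0.0872
```

```bash
python3 s.py
```

```text
9.2 [102.3  -4.7 -21.   33.8  -5.2 117.6  -0.7] [ 0.0801 -0.3928  0.869 ] [  2.3  57.1 -75.6] 0.0872 [-0.8  0.  -0.7]
[[ 0.135  0.976  0.171]
 [-0.526  0.217 -0.822]
 [-0.84   0.021  0.543]]
```

step_arm(deltas=[[1,-0.06,0,0.01,0],[1,-0.12,0,0.02,0],[1,-0.18,0,0.03,0],[1,-0.24,0,0.04,0],[1,-0.3,0,0.05,0],[1,-0.36,0,0.06,0]])

```text
time_s: 9.95
tool_pos: [0.0722, -0.3494, 0.8964]
tool_rot: [2.1, 52.9, -75.3]
force: [0.6, -0.8, 1.1]
grip_width: 0.087
```

```bash
python3 s.py
```

```text
9.95 [ 75.8  -9.1  -1.8  34.4   0.6 117.6  -3. ] [ 0.0722 -0.3494  0.8964] [  2.1  52.9 -75.3] 0.087 [ 0.6 -0.8  1.1]
[[ 0.153  0.974  0.166]
 [-0.584  0.225 -0.78 ]
 [-0.798  0.022  0.603]]
```

step_arm(deltas=[[1,-0.06,0,0,0],[1,-0.12,0,0,0],[1,-0.18,0,0,0],[1,-0.24,0,0,0],[1,-0.3,0,0,0],[1,-0.36,0,0,0],[1,-0.42,0,0,0],[1,-0.48,0,0,0]])

```text
time_s: 10.95
tool_pos: [-0.053, -0.3389, 0.9084]
tool_rot: [4.2, 50.0, -77.6]
force: [1.1, 0.0, 0.4]
grip_width: 0.0871
```

```bash
python3 s.py
```

```text
10.95 [ 71.9 -11.4  21.9  34.2  -7.6 117.6   7.2] [-0.053  -0.3389  0.9084] [  4.2  50.  -77.6] 0.0871 [1.1 0.  0.4]
[[ 0.138  0.986  0.093]
 [-0.628  0.16  -0.761]
 [-0.766  0.047  0.642]]
```

step_arm(deltas=[[1,-0.055,0.02,0.015,-4],[1,-0.11,0.04,0.03,-4],[1,-0.165,0.06,0.045,-4],[1,-0.22,0.08,0.06,-4],[1,-0.275,0.1,0.075,-4],[1,-0.33,0.12,0.09,-4],[1,-0.385,0.12,0.1,-4],[1,-0.44,0.12,0.11,-4]])

```text
time_s: 11.95
tool_pos: [0.0027, -0.3381, 0.9374]
tool_rot: [3.6, 46.3, -72.7]
force: [-1.0, 0.5, 0.7]
grip_width: 0.087
```

```bash
python3 s.py
```

```text
11.95 [ 96.9  -8.3   6.6  29.5 -22.7 117.6   9.4] [ 0.0027 -0.3381  0.9374] [  3.6  46.3 -72.7] 0.087 [-1.   0.5  0.7]
[[ 0.206  0.966  0.155]
 [-0.66   0.254 -0.707]
 [-0.723  0.043  0.69 ]]
```

```bash
cat > w.py <<'E'
import sys; from h import *
# usage: w.py x,y,z ... -> cumulative tool-frame deltas from the current pose
o=monitor.get_obs(); M=rot(o['tool_rot']); p0=o['tool_pos']; q=p0
for a in sys.argv[1:]:
    w=np.array([float(v) for v in a.split(',')]); print(a,'->',((w-p0)@M).round(3),'rows',np.ceil(np.linalg.norm(w-q)/.0625)); q=w
E
python3 w.py .3,-.42,.6 .5,0,.45 .524,.2,.35 .524,.1995,.2187
```

```text
.3,-.42,.6 -> [ 0.359  0.252 -0.129] rows 8.0
.5,0,.45 -> [ 0.232  0.545 -0.498] rows 8.0
.524,.2,.35 -> [ 0.177  0.615 -0.705] rows 4.0
.524,.1995,.2187 -> [ 0.272  0.609 -0.795] rows 3.0
```

step_arm(deltas=[[-1,0.06,0.042,-0.02,0],[-1,0.12,0.084,-0.043,0],[-1,0.18,0.126,-0.065,0],[-1,0.24,0.168,-0.086,0],[-1,0.3,0.21,-0.108,0],[-1,0.36,0.25,-0.13,0]])

```text
time_s: 12.7
tool_pos: [0.2094, -0.488, 0.7061]
tool_rot: [3.9, 48.7, -72.5]
force: [0.5, -1.3, -0.6]
grip_width: 0.035
```

```bash
python3 s.py; python3 w.py .5,0,.45 .524,.2,.35
```

```text
12.7 [ 48.5 -17.2   5.3  75.   13.7  82.3 -19.2] [ 0.2094 -0.488   0.7061] [  3.9  48.7 -72.5] 0.035 [ 0.5 -1.3 -0.6]
[[ 0.198  0.967  0.16 ]
 [-0.63   0.251 -0.735]
 [-0.751  0.045  0.659]]
.5,0,.45 -> [-0.058  0.392 -0.481] rows 10.0
.524,.2,.35 -> [-0.104  0.461 -0.69 ] rows 4.0
```

step_arm(deltas=[[-1,-0.006,0.04,-0.045,0],[-1,-0.012,0.08,-0.09,0],[-1,-0.018,0.12,-0.14,0],[-1,-0.024,0.16,-0.19,0],[-1,-0.03,0.2,-0.24,0],[-1,-0.036,0.24,-0.29,0],[-1,-0.042,0.28,-0.34,0],[-1,-0.048,0.32,-0.39,0],[-1,-0.054,0.36,-0.44,0],[-1,-0.058,0.39,-0.48,0]])

```text
time_s: 13.95
tool_pos: [0.4702, -0.0724, 0.4798]
tool_rot: [3.9, 48.7, -72.6]
force: [0.8, -0.1, 0.5]
grip_width: 0.0004
```

```bash
python3 s.py; python3 w.py .524,.2,.35 .524,.1995,.2187
```

```text
13.95 [  4.6 -10.6 -23.7  96.1  37.2  93.7 -92.7] [ 0.4702 -0.0724  0.4798] [  3.9  48.7 -72.6] 0.0004 [ 0.8 -0.1  0.5]
[[ 0.198  0.967  0.159]
 [-0.63   0.25  -0.736]
 [-0.751  0.045  0.658]]
.524,.2,.35 -> [-0.063  0.114 -0.277] rows 5.0
.524,.1995,.2187 -> [ 0.036  0.108 -0.363] rows 3.0
```

step_arm(deltas=[[-1,-0.012,0.022,-0.055,0],[-1,-0.025,0.045,-0.11,0],[-1,-0.037,0.068,-0.165,0],[-1,-0.05,0.09,-0.22,0],[-1,-0.063,0.114,-0.277,0],[-1,-0.03,0.112,-0.305,0],[-1,-0.03,0.112,-0.305,0]])

```text
time_s: 14.82
tool_pos: [0.523, 0.1957, 0.3029]
tool_rot: [3.1, 48.7, -73.2]
force: [-0.0, -0.7, 0.9]
grip_width: 0.0006
```

```bash
python3 s.py; python3 w.py .524,.1995,.2187 ; python3 - <<'E'
from h import *
im,d=read_camera('side');cv2.imwrite('pics/s1.png',cv2.resize(im[120:330,180:460,::-1],None,fx=2.8,fy=2.8))
E
```

```text
14.825 [ -13.    19.5  -39.7   88.9   45.2  102.  -130.9] [0.523  0.1957 0.3029] [  3.1  48.7 -73.2] 0.0006 [-0.  -0.7  0.9]
[[ 0.191  0.967  0.166]
 [-0.632  0.251 -0.733]
 [-0.751  0.036  0.66 ]]
.524,.1995,.2187 -> [ 0.061 -0.001 -0.058] rows 2.0
```

View pics/s1.png

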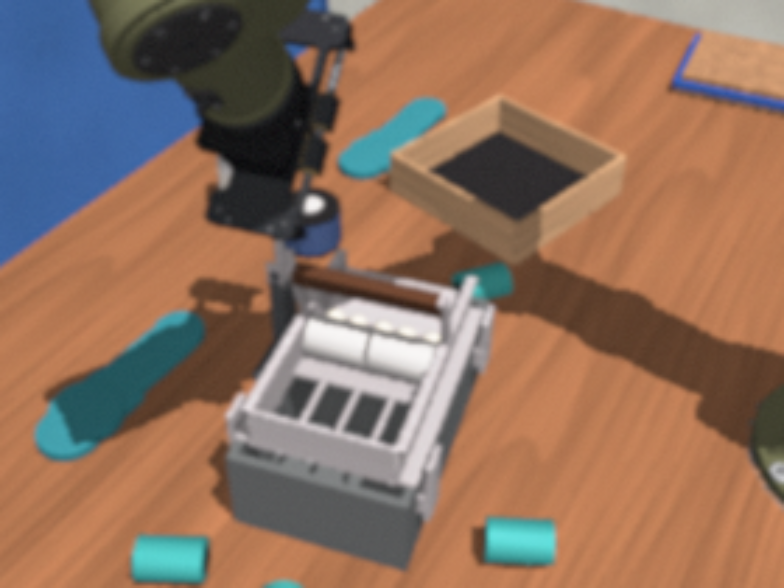

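step_arm(deltas=[[-1,0.03,0,-0.029,0],[-1,0.061,-0.001,-0.058,0],[-1,0.061,-0.001,-0.058,0],[-1,0.065,0.019,-0.055,0],[-1,0.068,0.033,-0.052,0],[-1,0.072,0.048,-0.051,0],[-1,0.078,0.062,-0.053,0],[-1,0.083,0.076,-0.055,0],[-1,0.089,0.09,-0.057,0],[-1,0.094,0.104,-0.058,0],[-1,0.094,0.104,-0.058,0]])

```text
time_s: 16.25
tool_pos: [0.6342, 0.2082, 0.2022]
tool_rot: [3.9, 48.6, -72.5]
force: [-0.2, 0.1, 0.4]
grip_width: 0.0006
```

```bash
cat > look.py <<'E'
import sys; from h import *
# look.py cam name u0 u1 v0 v1 scale
c,n=sys.argv[1:3]; u0,u1,v0,v1,s=map(int,sys.argv[3:8])
im,d=read_camera(c); np.savez(f'pics/{n}.npz',im=im,d=d); cv2.imwrite(f'pics/{n}.png',cv2.resize(im[v0:v1,u0:u1,::-1],None,fx=s,fy=s,interpolation=2))
E
python3 s.py; python3 look.py top t1 200 420 120 290 3
```

```text
16.25 [ -15.1   34.3  -35.    81.1   53.2   96.2 -132.2] [0.6342 0.2082 0.2022] [  3.9  48.6 -72.5] 0.0006 [-0.2  0.1  0.4]
[[ 0.199  0.967  0.162]
 [-0.63   0.253 -0.734]
 [-0.75   0.044  0.659]]
```

View pics/t1.png

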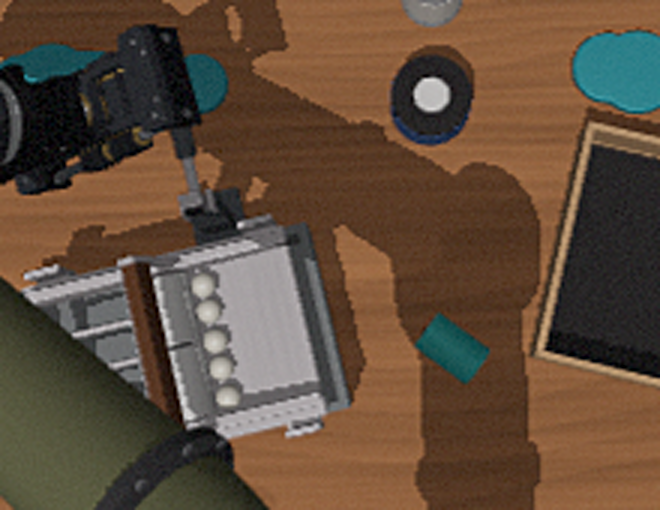

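```bash
python3 w.py .62,.21,.33 .423,.284,.32 .423,.284,.263 .441,.2275,.195
```

```text
.62,.21,.33 -> [-0.099 -0.007  0.081] rows 3.0
.423,.284,.32 -> [-0.178 -0.179 -0.012] rows 4.0
.423,.284,.263 -> [-0.135 -0.182 -0.05 ] rows 1.0
.441,.2275,.195 -> [-0.045 -0.182 -0.05 ] rows 2.0
```

step_arm(deltas=[[-1,-0.05,-0.003,0.04,0],[-1,-0.099,-0.007,0.081,0],[0.2,-0.125,-0.06,0.05,0],[0.2,-0.152,-0.12,0.02,0],[0.2,-0.178,-0.179,-0.012,0],[0.2,-0.178,-0.182,-0.02,0],[0.2,-0.135,-0.182,-0.05,0],[0.2,-0.135,-0.182,-0.05,0]])

```text
time_s: 17.3
tool_pos: [0.4212, 0.2826, 0.2613]
tool_rot: [3.5, 48.4, -72.6]
force: [0.7, -0.3, 0.4]
grip_width: 0.0495
```

```bash
python3 s.py; python3 w.py .441,.2275,.195; python3 - <<'E'
from h import *
im,d=read_camera('wrist');cm=camera_model('wrist');np.savez('pics/w1.npz',im=im,d=d)
cv2.imwrite('pics/w1.png',im[:,:,::-1])
P=cloud('wrist',d,cm).reshape(-1,3);c=im.reshape(-1,3).astype(int)
s=P[(P[:,2]>.17)&(P[:,2]<.225)&(c[:,0]>c[:,2]*1.5)&(d.ravel()>0)&(P[:,0]>.3)&(P[:,0]<.6)]
print(len(s))
if len(s)>20:
    t=np.array([.977,.213]); n=np.array([-.213,.977]); C=np.array([.441,.2275])
    q=s[:,:2]-C; a=q@t;b=q@n
    print('along',np.percentile(a,[1,99]),'x_tub by height')
    for z0 in np.arange(.175,.22,.006):
        k=abs(s[:,2]-z0)<.003
        if k.sum()>5: print(z0.round(3),k.sum(),b[k].min().round(4),b[k].max().round(4))
E
```

```text
17.3 [ -23.2   21.7  -42.8   92.3   40.8  105.1 -145.5] [0.4212 0.2826 0.2613] [  3.5  48.4 -72.6] 0.0495 [ 0.7 -0.3  0.4]
[[ 0.198  0.966  0.165]
 [-0.633  0.255 -0.731]
 [-0.748  0.04   0.662]]
.441,.2275,.195 -> [ 0.088  0.002 -0.   ] rows 2.0
4922
along [-0.05740424  0.07097805] x_tub by height
0.187 360 -0.0572 0.0014
0.193 546 -0.0668 0.0039
0.199 575 -0.0619 0.0059
0.205 772 0.0036 0.0078
0.211 2669 -0.0058 0.0081
```

View pics/w1.png

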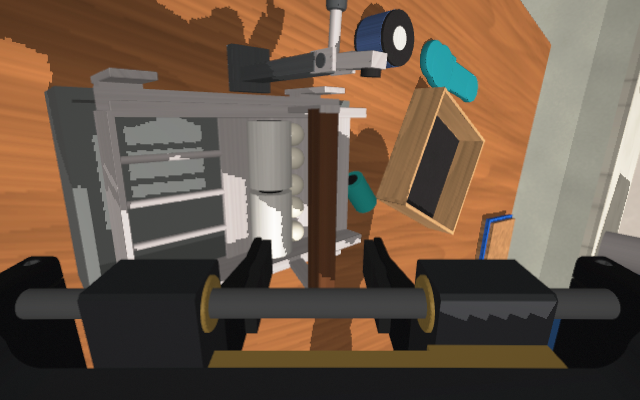

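step_arm(deltas=[[0.2,0.045,0.002,0.002,0],[0.2,0.087,0.002,0.002,0],[0.2,0.087,0.002,0.002,0],[-1,0.087,0.002,0.002,0],[-1,0.087,0.002,0.002,0],[-1,0.087,0.002,0.002,0],[-1,0.087,0.002,0.002,0]], newtons=12)

```text
time_s: 18.23
tool_pos: [0.4423, 0.2283, 0.2007]
tool_rot: [4.0, 48.5, -72.3]
force: [-2.0, 0.7, 3.4]
grip_width: 0.0216
```

```bash
python3 s.py
```

```text
18.225 [ -18.4   20.8  -41.2  100.5   42.3   96.3 -145.5] [0.4423 0.2283 0.2007] [  4.   48.5 -72.3] 0.0216 [-2.   0.7  3.4]
[[ 0.202  0.966  0.161]
 [-0.631  0.254 -0.733]
 [-0.749  0.047  0.661]]
```

step_arm(deltas=[[-1,-0.008,0.001,0.007,0],[-1,-0.018,0.001,0.016,0],[-1,-0.028,0.002,0.025,0],[-1,-0.038,0.002,0.033,0],[-1,-0.038,0.002,0.033,0]], newtons=14)

```text
time_s: 18.85
tool_pos: [0.4418, 0.2298, 0.2508]
tool_rot: [4.1, 48.8, -72.1]
force: [-0.0, 0.3, -5.9]
grip_width: 0.0134
```

```bash
python3 s.py;  python3 look.py side s2 180 440 130 330 3
```

```text
18.85 [ -17.6   17.7  -41.8   97.6   40.9   99.8 -141.6] [0.4418 0.2298 0.2508] [  4.1  48.8 -72.1] 0.0134 [-0.   0.3 -5.9]
[[ 0.202  0.966  0.162]
 [-0.627  0.254 -0.736]
 [-0.752  0.048  0.657]]
```

View pics/s2.png

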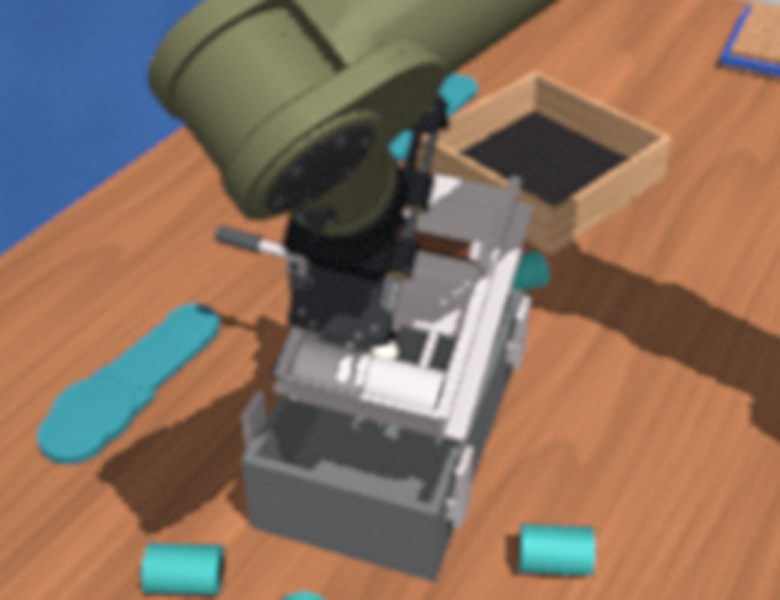

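step_arm(deltas=[[-1,-0.012,0,0.01,0],[-1,-0.012,0,0.01,0],[-1,-0.012,0.015,0.03,0],[-1,-0.012,-0.015,0.0,0],[-1,-0.012,0.015,0.03,0],[-1,-0.012,-0.015,0.0,0],[-1,-0.012,0.015,0.03,0],[-1,-0.012,-0.015,0.0,0],[-1,-0.012,0,0.01,0],[-1,-0.012,0,0.01,0]], newtons=40)

```text
time_s: 20.15
tool_pos: [0.4421, 0.2283, 0.2658]
tool_rot: [4.0, 48.6, -72.3]
force: [-0.1, -0.7, -5.3]
grip_width: 0.0137
```

```bash
python3 s.py;  python3 - <<'E'
from h import *
im,d=read_camera('wrist');cv2.imwrite('pics/w2.png',im[:,:,::-1])
P=cloud('wrist',d,camera_model('wrist'))
for t in ['ball0','sleeve0']:
    for r in regions_of('wrist',t): 
        m=r['pixels']&(d>0); print(t,round(r['p'],2),r['pixel'],m.sum(),np.median(P[m],0).round(3) if m.any() else '')
E
```

```text
20.15 [ -17.4   16.9  -41.9   96.6   40.7  101.1 -140.4] [0.4421 0.2283 0.2658] [  4.   48.6 -72.3] 0.0137 [-0.1 -0.7 -5.3]
[[ 0.201  0.966  0.16 ]
 [-0.63   0.252 -0.734]
 [-0.75   0.047  0.66 ]]
ball0 0.97 [45.1, 201.3] 663 [0.426 0.318 0.027]
ball0 0.97 [74.0, 273.8] 502 [0.364 0.295 0.028]
ball0 0.82 [18.0, 148.1] 788 [0.468 0.337 0.028]
ball0 0.46 [132.2, 247.0] 103 [0.386 0.251 0.027]
sleeve0 0.86 [161.6, 254.5] 2653 [0.424 0.27  0.171]
sleeve0 0.79 [127.2, 186.3] 7879 [0.464 0.293 0.168]
sleeve0 0.7 [96.8, 361.4] 270 [0.276 0.272 0.036]
```

View pics/w2.png

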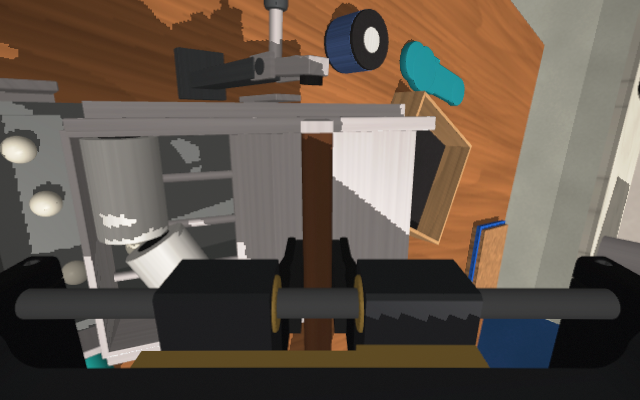

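step_arm(deltas=[[-1,0,0.02,0.03,0],[-1,0,0.02,0,0],[-1,-0.01,-0.02,0.03,0],[-1,0,-0.02,0,0],[-1,-0.01,0.02,0.035,0],[-1,0,0.02,0,0],[-1,-0.01,-0.02,0.035,0],[-1,0,-0.02,0,0],[-1,0,0,0,0],[-1,0,0,0,0]], newtons=40)

```text
time_s: 21.55
tool_pos: [0.4416, 0.2287, 0.265]
tool_rot: [3.9, 48.6, -72.4]
force: [-0.2, -0.4, -4.9]
grip_width: 0.0136
```

```bash
python3 s.py;  python3 - <<'E'
from h import *
for c in ['wrist','side','top']:
    im,d=read_camera(c);cv2.imwrite(f'pics/3{c}.png',im[:,:,::-1])
    P=cloud(c,d,camera_model(c))
    for t in ['ball0','sleeve0']:
        for r in regions_of(c,t): 
            m=r['pixels']&(d>0); print(c,t,round(r['p'],2),r['pixel'],m.sum(),np.median(P[m],0).round(3) if m.any() else '')
a=cv2.imread('pics/3wrist.png')[100:400,0:320]; b=cv2.resize(cv2.imread('pics/3side.png')[200:320,230:380],(375,300))
cv2.imwrite('pics/3.png',np.hstack([a,b]))
E
```

```text
21.55 [ -16.8   17.2  -42.8   96.6   40.9  101.3 -140.6] [0.4416 0.2287 0.265 ] [  3.9  48.6 -72.4] 0.0136 [-0.2 -0.4 -4.9]
[[ 0.2    0.966  0.162]
 [-0.63   0.253 -0.734]
 [-0.751  0.045  0.659]]
wrist ball0 0.85 [71.4, 271.1] 472 [0.364 0.295 0.029]
wrist ball0 0.62 [286.8, 60.2] 2168 [0.562 0.201 0.171]
wrist ball0 0.59 [46.6, 202.1] 649 [0.426 0.318 0.028]
wrist ball0 0.48 [358.7, 40.6] 3320 [0.665 0.01  0.055]
wrist sleeve0 0.86 [126.9, 185.6] 7561 [0.462 0.291 0.165]
wrist sleeve0 0.82 [132.4, 272.9] 4197 [0.412 0.282 0.167]
wrist sleeve0 0.68 [292.0, 180.5] 37597 [0.479 0.207 0.181]
wrist sleeve0 0.52 [91.4, 361.3] 187 [0.278 0.275 0.038]
wrist sleeve0 0.22 [169.7, 160.4] 27094 [0.472 0.221 0.01 ]
side sleeve0 0.92 [238.5, 318.5] 458 [0.501 0.452 0.035]
side sleeve0 0.91 [294.4, 247.6] 305 [0.452 0.293 0.165]
side sleeve0 0.91 [363.6, 315.1] 392 [0.249 0.282 0.036]
side sleeve0 0.86 [278.2, 344.1] 519 [0.381 0.457 0.036]
side sleeve0 0.74 [317.1, 253.9] 300 [0.391 0.284 0.167]
top ball0 0.45 [341.7, 155.6] 629 [ 0.668 -0.008  0.055]
top ball0 0.22 [275.1, 233.2] 4980 [0.446 0.165 0.188]
top sleeve0 0.74 [181.6, 216.3] 330 [0.507 0.442 0.036]
top sleeve0 0.56 [352.3, 236.0] 295 [ 0.439 -0.021  0.037]
top sleeve0 0.54 [242.3, 307.9] 339 [0.258 0.271 0.037]
top sleeve0 0.52 [233.3, 264.1] 189 [0.38  0.267 0.169]
```

View pics/3.png

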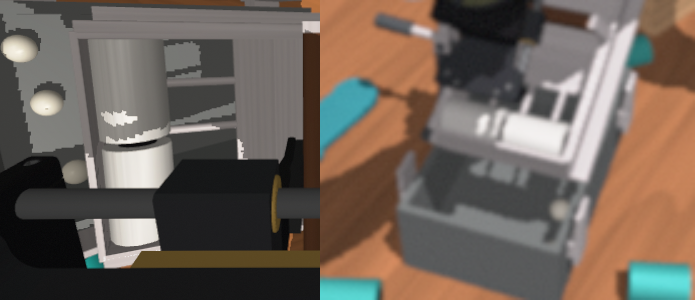

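```bash
python3 w.py .45,.2,.36 .49,0,.36 .50,-.2,.34
```

```text
.45,.2,.36 -> [-0.051  0.006  0.085] rows 2.0
.49,0,.36 -> [ 0.083 -0.006  0.238] rows 4.0
.50,-.2,.34 -> [ 0.226 -0.048  0.374] rows 4.0
```

step_arm(deltas=[[-1,-0.025,0.003,0.042,0],[-1,-0.051,0.006,0.085,0],[-1,-0.018,0.003,0.123,0],[-1,0.016,0,0.161,0],[-1,0.05,-0.003,0.2,0],[-1,0.083,-0.006,0.238,0],[-1,0.118,-0.016,0.272,0],[-1,0.154,-0.027,0.306,0],[-1,0.19,-0.037,0.34,0],[-1,0.226,-0.048,0.374,0],[-1,0.226,-0.048,0.374,8],[-1,0.226,-0.048,0.374,8]], newtons=50)

```text
time_s: 23.5
tool_pos: [0.4994, -0.2003, 0.3393]
tool_rot: [11.7, 48.7, -72.5]
force: [0.5, 0.0, -5.6]
grip_width: 0.0137
```

```bash
python3 s.py; python3 - <<'E'
from h import *
n=0
for c in ['top','side']:
    im,d=read_camera(c); P=cloud(c,d,camera_model(c)); cv2.imwrite(f'pics/4{c}.png',im[:,:,::-1])
    for t in ['ball0']:
        for r in regions_of(c,t): 
            m=r['pixels']&(d>0); print(c,t,round(r['p'],2),r['pixel'],m.sum(),np.median(P[m],0).round(3) if m.any() else '')
a=cv2.imread('pics/4top.png')[130:300,200:460];b=cv2.imread('pics/4side.png')[150:320,230:430]
cv2.imwrite('pics/4.png',cv2.resize(np.hstack([a,b]),None,fx=1.7,fy=1.7,interpolation=2))
E
```

```text
23.5 [ 14.2  -8.5 -18.2 110.6  39.7  71.3 -99.4] [ 0.4994 -0.2003  0.3393] [ 11.7  48.7 -72.5] 0.0137 [ 0.5  0.  -5.6]
[[ 0.198  0.98   0.027]
 [-0.629  0.149 -0.763]
 [-0.752  0.134  0.646]]
top ball0 0.6 [224.3, 272.5] 35 [0.355 0.326 0.028]
top ball0 0.58 [225.2, 244.0] 48 [0.426 0.317 0.026]
top ball0 0.5 [220.2, 229.2] 50 [0.468 0.336 0.027]
top ball0 0.5 [256.5, 258.6] 29 [0.385 0.243 0.028]
top ball0 0.45 [430.2, 143.5] 1728 [ 0.697 -0.249  0.015]
side ball0 0.5 [325.4, 282.7] 36 [0.384 0.248 0.027]
side ball0 0.38 [371.5, 132.7] 2054 [ 0.479 -0.218  0.239]
```

View pics/4.png

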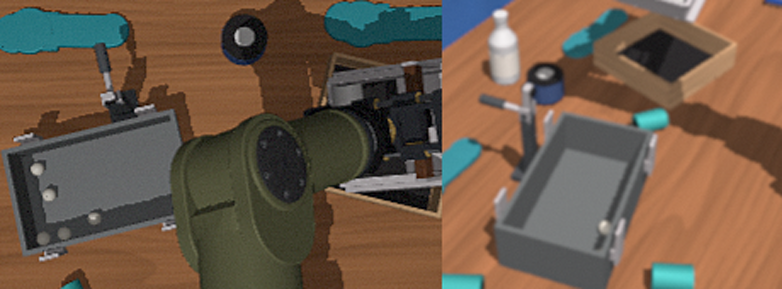

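```bash
cat > g.py <<'E'
from h import *
o=monitor.get_obs(); M0=rot(o['tool_rot']); p=o['tool_pos']
c,s=np.cos(np.radians(20)),np.sin(np.radians(20))
S=np.c_[[-s,0,-c],[0,-1,0],[-c,0,s]]  # sieve axes (cols) in tool
e1=np.array([.259,.966,0]);e2=np.array([.966,-.259,0]);T=np.array([.5085,-.2305,0])
def pose(turn): return M0@R.from_euler('x',turn,degrees=True).as_matrix()@S
if __name__=='__main__':
    for t in range(0,-185,-15):
        A=pose(t-8); lip=A@[-.117,0,-.084]
        K=np.array([[x,y,z] for x in(-.117,.117) for y in(-.085,.085) for z in(-.105,-.06)])@A.T
        u=A[2]; ex=-A[:,0]
        print(t,'lip',lip.round(3),'low',K.min(0).round(3),'hi',K.max(0).round(3),'u',u.round(2),'exit az',np.degrees(np.arctan2(ex[1],ex[0])).round(0),'lipcorners z',(A@[-.117,.065,-.084])[2].round(3),(A@[-.117,-.065,-.084])[2].round(3))
E
python3 g.py
```

```text
0 lip [ 0.037 -0.134 -0.036] low [-0.1   -0.163 -0.144] hi [ 0.122  0.107 -0.01 ] u [-0.36 -0.04  0.93] exit az -76.0 lipcorners z -0.039 -0.033
-15 lip [ 0.057 -0.127 -0.037] low [-0.126 -0.172 -0.149] hi [ 0.134  0.111 -0.004] u [-0.35  0.13  0.93] exit az -61.0 lipcorners z -0.028 -0.045
-30 lip [ 0.075 -0.116 -0.041] low [-0.144 -0.175 -0.155] hi [0.139 0.106 0.005] u [-0.3   0.29  0.91] exit az -46.0 lipcorners z -0.022 -0.06
-45 lip [ 0.089 -0.102 -0.049] low [-0.153 -0.172 -0.154] hi [0.139 0.093 0.009] u [-0.21  0.44  0.88] exit az -33.0 lipcorners z -0.021 -0.077
-60 lip [ 0.099 -0.087 -0.059] low [-0.151 -0.163 -0.144] hi [0.13  0.073 0.007] u [-0.09  0.55  0.83] exit az -21.0 lipcorners z -0.024 -0.095
-75 lip [ 0.103 -0.07  -0.072] low [-0.138 -0.149 -0.142] hi [0.114 0.048 0.013] u [0.06 0.63 0.78] exit az -9.0 lipcorners z -0.031 -0.113
-90 lip [ 0.102 -0.054 -0.086] low [-0.143 -0.137 -0.157] hi [0.12  0.025 0.038] u [0.22 0.66 0.72] exit az 2.0 lipcorners z -0.043 -0.129
-105 lip [ 0.096 -0.039 -0.1  ] low [-0.153 -0.155 -0.169] hi [0.134 0.033 0.06 ] u [0.38 0.65 0.66] exit az 12.0 lipcorners z -0.058 -0.142
-120 lip [ 0.085 -0.027 -0.113] low [-0.151 -0.166 -0.176] hi [0.14  0.035 0.076] u [0.53 0.59 0.61] exit az 24.0 lipcorners z -0.074 -0.152
-135 lip [ 0.07  -0.018 -0.125] low [-0.139 -0.168 -0.179] hi [0.138 0.031 0.087] u [0.67 0.5  0.56] exit az 36.0 lipcorners z -0.092 -0.157
-150 lip [ 0.052 -0.013 -0.134] low [-0.119 -0.161 -0.176] hi [0.131 0.02  0.091] u [0.77 0.37 0.52] exit az 52.0 lipcorners z -0.11 -0.158
-165 lip [ 0.031 -0.012 -0.14 ] low [-0.091 -0.155 -0.169] hi [0.117 0.014 0.087] u [0.84 0.21 0.49] exit az 73.0 lipcorners z -0.126 -0.154
-180 lip [ 0.011 -0.015 -0.143] low [-0.077 -0.166 -0.157] hi [0.118 0.027 0.077] u [0.88 0.04 0.48] exit az 100.0 lipcorners z -0.14 -0.146
```

```bash
cat > opt.py <<'E'
from g import *
xs=np.linspace(-.117,.117,40)
pts=np.array([[x,y,z] for x in xs for y,z in [(-.085,-.105),(-.06,-.105),(0,-.105),(.06,-.105),(.085,-.105),(.067,-.06),(-.067,-.06)]])
lp=np.array([[-.117,y,-.084] for y in(-.065,-.03,0,.03,.065)])
for h in (.085,.10):
  for t in (-75,-90,-105,-120,-135,-150,-165):
    A=pose(t-8); lip=A@[-.117,0,-.084]; W=pts@A.T-lip; W[:,2]+=h; lw=lp@A.T-lip
    low=W[W[:,2]<.068]; ex=-A[:,0]*[1,1,0]; ex/=np.linalg.norm(ex); best=None
    for a in np.arange(-.09,.091,.01):
      for b in np.arange(-.09,.091,.01):
        L=a*e1+b*e2
        m=.104
        if len(low): q=low+L; m=min(m,(.104-np.maximum(abs(q@e1),abs(q@e2))).min())
        q=lw+L; land=np.r_[q,q+.06*ex]; m2=(.104-np.maximum(abs(land@e1),abs(land@e2))).min()
        s=min(m,m2)
        if best is None or s>best[0]: best=(s,m,m2,T+L)
    print(h,t,'n',len(low),'low',W[:,2].min().round(3),np.round(best[:3],3),'L',best[3][:2].round(3),'TCP',(best[3]-lip+[0,0,h]).round(3))
E
python3 opt.py
```

```text
0.085 -75 n 99 low 0.015 [-0.053 -0.048 -0.053] L [ 0.572 -0.341] TCP [ 0.469 -0.271  0.157]
0.085 -90 n 78 low 0.014 [-0.064 -0.064 -0.056] L [ 0.581 -0.271] TCP [ 0.478 -0.217  0.171]
0.085 -105 n 44 low 0.016 [-0.021 -0.021 -0.016] L [ 0.522 -0.296] TCP [ 0.426 -0.257  0.185]
0.085 -120 n 28 low 0.022 [-0.001 -0.001 -0.001] L [ 0.503 -0.291] TCP [ 0.417 -0.264  0.198]
0.085 -135 n 18 low 0.031 [0.01  0.01  0.011] L [ 0.501 -0.259] TCP [ 0.431 -0.241  0.21 ]
0.085 -150 n 10 low 0.043 [0.021 0.021 0.021] L [ 0.498 -0.269] TCP [ 0.447 -0.256  0.219]
0.085 -165 n 5 low 0.057 [0.033 0.033 0.042] L [ 0.503 -0.25 ] TCP [ 0.472 -0.238  0.225]
0.1 -75 n 80 low 0.03 [-0.053 -0.048 -0.053] L [ 0.572 -0.341] TCP [ 0.469 -0.271  0.172]
0.1 -90 n 49 low 0.029 [-0.036 -0.033 -0.036] L [ 0.548 -0.314] TCP [ 0.446 -0.26   0.186]
0.1 -105 n 27 low 0.031 [-0.006 -0.001 -0.006] L [ 0.512 -0.294] TCP [ 0.416 -0.254  0.2  ]
0.1 -120 n 16 low 0.037 [0.009 0.009 0.009] L [ 0.493 -0.288] TCP [ 0.408 -0.261  0.213]
0.1 -135 n 9 low 0.046 [0.011 0.011 0.021] L [ 0.496 -0.238] TCP [ 0.426 -0.22   0.225]
0.1 -150 n 4 low 0.058 [0.021 0.022 0.021] L [ 0.496 -0.279] TCP [ 0.444 -0.266  0.234]
0.1 -165 n 0 low 0.072 [0.042 0.104 0.042] L [ 0.501 -0.259] TCP [ 0.469 -0.248  0.24 ]
```

```bash
python3 w.py .4075,-.205,.30
```

```text
.4075,-.205,.30 -> [ 0.015 -0.097 -0.024] rows 2.0
```

step_arm(deltas=[[-1,0.002,-0.012,-0.003,-10],[-1,0.004,-0.024,-0.006,-20],[-1,0.006,-0.036,-0.009,-30],[-1,0.008,-0.048,-0.012,-40],[-1,0.01,-0.06,-0.015,-50],[-1,0.012,-0.072,-0.018,-60],[-1,0.013,-0.084,-0.021,-70],[-1,0.015,-0.097,-0.024,-78],[-1,0.015,-0.097,-0.024,-81],[-1,0.015,-0.097,-0.024,-83],[-1,0.015,-0.097,-0.024,-83]])

```text
time_s: 25.08
tool_pos: [0.4211, -0.2049, 0.2967]
tool_rot: [-71.8, 48.7, -73.3]
force: [0.9, 0.1, -5.9]
grip_width: 0.0134
```

```bash
python3 s.py; python3 - <<'E'
from g import *
A=M0@S; print('u',A[2].round(3),'lip',(p+A@[-.117,0,-.084]).round(3))
for c in ['top','side','wrist']:
    im,d=read_camera(c); P=cloud(c,d,camera_model(c)); cv2.imwrite(f'pics/5{c}.png',im[:,:,::-1])
    for r in regions_of(c,'sleeve0'):
        m=r['pixels']&(d>0)
        if m.any():
            q=np.median(P[m],0); print(c,round(r['p'],2),np.round(r['pixel']),m.sum(),q.round(3),'in sieve',((q-p)@A).round(3))
a=cv2.imread('pics/5wrist.png')[0:320,80:480];b=cv2.imread('pics/5top.png')[140:300,350:550]
cv2.imwrite('pics/5.png',np.hstack([a,cv2.resize(b,(400,320),interpolation=2)]))
E
```

```text
25.075 [  3.8 -17.2  -8.8 122.6  40.6  70.  -19.2] [ 0.4211 -0.2049  0.2967] [-71.8  48.7 -73.3] 0.0134 [ 0.9  0.1 -5.9]
[[ 0.19   0.094  0.977]
 [-0.633  0.773  0.048]
 [-0.751 -0.628  0.206]]
u [0.063 0.628 0.776] lip [ 0.523 -0.276  0.224]
top 0.85 [182. 218.] 338 [0.506 0.443 0.036] in sieve [ 0.011 -0.672  0.206]
top 0.75 [350. 238.] 312 [ 0.44  -0.02   0.037] in sieve [-0.003 -0.308 -0.086]
top 0.66 [181. 260.] 325 [0.389 0.444 0.036] in sieve [ 0.127 -0.662  0.19 ]
top 0.66 [242. 308.] 351 [0.257 0.272 0.036] in sieve [ 0.226 -0.516  0.064]
top 0.62 [472. 287.] 466 [ 0.318 -0.262  0.274] in sieve [ 0.09   0.04  -0.068]
top 0.58 [452. 284.] 160 [ 0.33  -0.231  0.239] in sieve [ 0.082 -0.007 -0.075]
side 0.84 [281. 344.] 562 [0.382 0.456 0.035] in sieve [ 0.135 -0.672  0.195]
side 0.69 [364. 313.] 425 [0.25  0.282 0.035] in sieve [ 0.235 -0.525  0.068]
side 0.69 [239. 320.] 451 [0.501 0.452 0.036] in sieve [ 0.017 -0.679  0.211]
side 0.65 [416. 150.] 203 [ 0.322 -0.212  0.225] in sieve [ 0.092 -0.03  -0.076]
side 0.62 [425. 136.] 197 [ 0.314 -0.257  0.271] in sieve [ 0.095  0.034 -0.069]
side 0.46 [352. 222.] 168 [ 0.432 -0.014  0.035] in sieve [ 0.005 -0.313 -0.084]
wrist 0.68 [130. 186.] 7357 [ 0.328 -0.212  0.224] in sieve [ 0.086 -0.031 -0.076]
wrist 0.57 [135. 269.] 3964 [ 0.319 -0.25   0.258] in sieve [ 0.091  0.02  -0.073]
```

View pics/5.png

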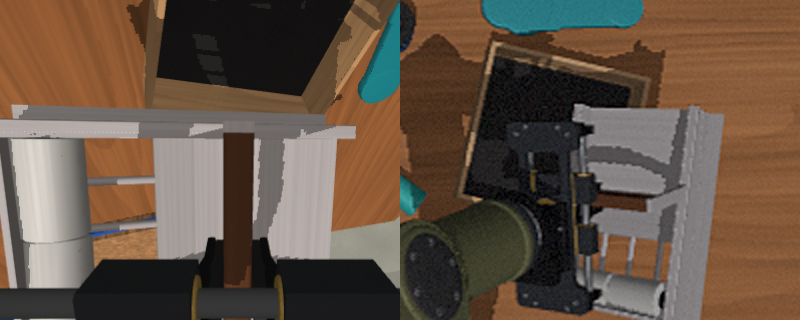

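```bash
python3 - <<'E'
from g import *
xs=np.linspace(-.117,.117,60)
pts=np.array([[x,y,z] for x in xs for y,z in [(-.085,-.105),(-.06,-.105),(0,-.105),(.06,-.105),(.085,-.105),(.067,-.06),(-.067,-.06)]])
for f,tc in [(-90,(.428,-.211,.236)),(-105,(.431,-.224,.230)),(-120,(.435,-.234,.228)),(-135,(.442,-.240,.225)),(-150,(.456,-.243,.224)),(-160,(.470,-.242,.224))]:
    A=pose(f+75.8); tc=np.array(tc); W=pts@A.T+tc; low=W[W[:,2]<.066]-T
    print(f,'d',((tc-p)@M0).round(3),f+75.8,'lip',(tc+A@[-.117,0,-.084]).round(3),'low',W[:,2].min().round(3),len(low),'marg',(.104-np.maximum(abs(low@e1),abs(low@e2))).min().round(3) if len(low) else '')
E
```

```text
-90 d [ 0.05   0.034 -0.006] -14.200000000000003 lip [ 0.529 -0.267  0.15 ] low 0.079 0 marg 
-105 d [ 0.064  0.028 -0.005] -29.200000000000003 lip [ 0.527 -0.265  0.13 ] low 0.061 4 marg 0.075
-120 d [ 0.072  0.022 -0.002] -44.2 lip [ 0.52  -0.263  0.115] low 0.052 7 marg 0.048
-135 d [0.08  0.02  0.004] -59.2 lip [ 0.512 -0.259  0.1  ] low 0.046 11 marg 0.033
-150 d [0.085 0.02  0.018] -74.2 lip [ 0.507 -0.257  0.09 ] low 0.048 9 marg 0.032
-160 d [0.087 0.022 0.031] -84.2 lip [ 0.508 -0.254  0.086] low 0.052 8 marg 0.035
```

step_arm(deltas=[[-1,0.025,0.017,-0.003,-7],[-1,0.05,0.034,-0.006,-14],[-1,0.06,0.03,-0.005,-24],[-1,0.073,0.03,-0.004,-34],[-1,0.08,0.029,-0.004,-44],[-1,0.088,0.029,-0.001,-54],[-1,0.092,0.029,0.004,-64],[-1,0.096,0.029,0.012,-74],[-1,0.098,0.031,0.027,-84],[-1,0.098,0.031,0.027,-84],[-1,0.098,0.031,0.027,-84],[-1,0.098,0.031,0.027,-84]])

```text
time_s: 26.88
tool_pos: [0.4681, -0.2422, 0.209]
tool_rot: [-155.8, 48.6, -73.4]
force: [0.2, -0.1, -3.4]
grip_width: 0.0137
```

```bash
python3 s.py; cat > sl.py <<'E'
from g import *
import sys
A=M0@S; print('u',A[2].round(3),'lip',(p+A@[-.117,0,-.084]).round(3))
for c in ['top','side']+sys.argv[1:]:
    im,d=read_camera(c); P=cloud(c,d,camera_model(c)); cv2.imwrite(f'pics/6{c}.png',im[:,:,::-1])
    for r in regions_of(c,'sleeve0'):
        m=r['pixels']&(d>0)
        if m.any():
            q=np.median(P[m],0)
            if q[1]<-.05: print(c,round(r['p'],2),np.round(r['pixel']),m.sum(),q.round(3),im[m].mean(0).round(),'tray',((q-T)@e1).round(3),((q-T)@e2).round(3),'sieve',((q-p)@A).round(3))
E
python3 sl.py wrist
```

```text
26.875 [ 1.000e-01 -6.100e+00 -9.000e-01  1.244e+02  4.780e+01  5.900e+01
  5.690e+01] [ 0.4681 -0.2422  0.209 ] [-155.8   48.6  -73.4] 0.0137 [ 0.2 -0.1 -3.4]
[[ 0.189 -0.962  0.197]
 [-0.633  0.035  0.773]
 [-0.751 -0.271 -0.603]]
u [0.823 0.271 0.499] lip [ 0.507 -0.255  0.071]
top 0.73 [483. 200.] 3881 [ 0.513 -0.34   0.19 ] [109. 104. 104.] tray -0.105 0.033 sieve [ 0.023  0.042 -0.098]
side 0.62 [357. 192.] 26 [ 0.491 -0.144  0.047] [175. 171. 169.] tray 0.079 -0.04 sieve [-0.189 -0.026  0.001]
wrist 0.87 [555. 117.] 6990 [ 0.446 -0.17   0.05 ] [171. 167. 160.] tray 0.042 -0.076 sieve [-0.162 -0.067 -0.015]
wrist 0.85 [598. 175.] 6464 [ 0.485 -0.142  0.044] [148. 144. 139.] tray 0.08 -0.045 sieve [-0.191 -0.031  0.002]
```

step_arm(deltas=[[-1,-0.035,-0.013,-0.028,0],[-1,-0.07,-0.025,-0.056,0],[-1,-0.1,-0.045,-0.078,10],[-1,-0.1,-0.06,-0.075,20],[-1,-0.1,-0.075,-0.075,30],[-1,-0.1,-0.08,-0.075,40],[-1,-0.1,-0.08,-0.075,50],[-1,-0.1,-0.08,-0.075,60],[-1,-0.1,-0.08,-0.075,70],[-1,-0.1,-0.08,-0.075,80],[-1,-0.1,-0.08,-0.075,90],[-1,-0.1,-0.08,-0.075,100]])

```text
time_s: 28.68
tool_pos: [0.5118, -0.2394, 0.3507]
tool_rot: [-55.6, 48.7, -73.4]
force: [-0.6, 0.4, -3.6]
grip_width: 0.0133
```

```bash
python3 s.py; python3 sl.py; python3 w.py .50,-.05,.37 .48,.1,.37 .45,.2,.36
```

```text
28.675 [  4.6  -6.9  -5.2 108.2  41.6  70.9 -29.9] [ 0.5118 -0.2394  0.3507] [-55.6  48.7 -73.4] 0.0133 [-0.6  0.4 -3.6]
[[ 0.188  0.365  0.912]
 [-0.633  0.755 -0.172]
 [-0.751 -0.545  0.374]]
u [-0.094  0.545  0.833] lip [ 0.608 -0.329  0.292]
side 0.63 [366. 191.] 100 [ 0.451 -0.159  0.051] [160. 156. 155.] tray 0.055 -0.074 sieve [ 0.115 -0.202 -0.215]
.50,-.05,.37 -> [-0.137  0.129 -0.035] rows 4.0
.48,.1,.37 -> [-0.235  0.235 -0.078] rows 3.0
.45,.2,.36 -> [-0.297  0.305 -0.126] rows 2.0
```

step_arm(deltas=[[-1,-0.03,0.03,-0.01,10],[-1,-0.065,0.062,-0.017,20],[-1,-0.1,0.095,-0.025,30],[-1,-0.137,0.129,-0.035,40],[-1,-0.17,0.164,-0.05,50],[-1,-0.203,0.2,-0.064,59.5],[-1,-0.235,0.235,-0.078,59.5],[-1,-0.266,0.27,-0.102,59.5],[-1,-0.297,0.305,-0.126,59.5],[-1,-0.297,0.305,-0.126,59.5],[-1,-0.297,0.305,-0.126,59.5]])

```text
time_s: 30.25
tool_pos: [0.4511, 0.2001, 0.3604]
tool_rot: [3.6, 48.6, -73.3]
force: [0.9, 0.4, -3.7]
grip_width: 0.0136
```

```bash
python3 s.py; cat > fit.py <<'E'
from h import *
# measure the sieve strap and end/side walls from top+side+wrist, in the tub frame
C=np.array([.4415,.2265,0]);psi=np.radians(102.3);tx=np.array([np.cos(psi),np.sin(psi),0]);ty=np.array([-np.sin(psi),np.cos(psi),0])
F=np.c_[tx,ty,[0,0,1]]
Q=[]
for c in ['top','side','wrist']:
    im,d=read_camera(c);P=cloud(c,d,camera_model(c))
    rs=regions_of(c,'sieve'); cv2.imwrite(f'pics/f_{c}.png',im[:,:,::-1])
    col=im.astype(int); br=(col[...,0]>col[...,2]*1.6)&(d>0)&(P[...,2]>.13)&(abs(P[...,0]-.44)<.16)&(abs(P[...,1]-.23)<.2)&(col.sum(2)<330)
    q=(P[br]-C)@F
    if len(q)>20:
        m=q.mean(0);v=np.linalg.svd(q-m,full_matrices=False)[2][0]; v=v*np.sign(v[1])
        print(c,'strap n',len(q),'med',np.median(q,0).round(4),'dir',v.round(3),'y range',np.percentile(q[:,1],[1,99]).round(3))
    if rs:
        m=rs[0]['pixels']&(d>0); q=(P[m]-C)@F; q=q[q[:,2]>.05]
        print(c,'sieve',round(rs[0]['p'],2),m.sum(),'lo',np.percentile(q,1,axis=0).round(3),'hi',np.percentile(q,99,axis=0).round(3))
E
python3 fit.py
```

```text
30.25 [ -19.5   10.5  -34.9   91.    38.8  106.1 -129.9] [0.4511 0.2001 0.3604] [  3.6  48.6 -73.3] 0.0136 [ 0.9  0.4 -3.7]
[[ 0.19   0.97   0.155]
 [-0.633  0.241 -0.735]
 [-0.75   0.042  0.66 ]]
top strap n 1972 med [0.0814 0.024  0.5718] dir [0.453 0.172 0.875] y range [-0.068  0.157]
top sieve 0.74 5751 lo [-0.175 -0.077  0.22 ] hi [0.05  0.085 0.365]
side strap n 235 med [-0.0117  0.0281  0.3903] dir [-0.844  0.416 -0.339] y range [-0.036  0.063]
side sieve 0.97 3209 lo [-0.172 -0.074  0.214] hi [0.053 0.087 0.366]
wrist strap n 13193 med [ 0.0035 -0.0242  0.4028] dir [0.637 0.044 0.77 ] y range [-0.07   0.035]
wrist sieve 0.75 42142 lo [-0.175 -0.083  0.216] hi [0.052 0.065 0.366]
```

```bash
cat > fit2.py <<'E'
from g import *
A=M0@S; Q=[]
for c in ['top','side','wrist']:
    im,d=read_camera(c);P=cloud(c,d,camera_model(c)); rs=regions_of(c,'sieve')
    if not rs: continue
    m=cv2.erode(rs[0]['pixels'].astype(np.uint8),np.ones((3,3)))>0
    q=(P[m&(d>0)]-p)@A; Q.append(q)
    w=q[(q[:,2]>-.075)&(q[:,2]<-.045)&(abs(q[:,0])<.125)&(abs(q[:,1])<.095)]
    for sgn in (1,-1):
        k=w[(sgn*w[:,1]>.05)]
        if len(k)>30:
            f=np.polyfit(k[:,0],k[:,1],1); g=np.polyfit(k[:,0],k[:,2],1)
            print(c,'wall',sgn,len(k),'y at0',f[1].round(4),'yaw',np.degrees(f[0]).round(1),'z at0',g[1].round(4),'pitch',np.degrees(g[0]).round(1))
    print(c,'ext',np.percentile(q,[1,99],axis=0).round(3).tolist())
E
python3 fit2.py
```

```text
top ext [[0.069, -0.3, -0.355], [0.261, -0.206, -0.281]]
side wall 1 323 y at0 0.078 yaw -3.1 z at0 -0.0632 pitch -0.8
side ext [[-0.113, -0.064, -0.115], [0.118, 0.094, 0.008]]
wrist wall 1 1279 y at0 0.089 yaw -11.7 z at0 -0.0675 pitch 0.5
wrist wall -1 192 y at0 -0.0591 yaw -0.2 z at0 -0.0747 pitch 0.0
wrist ext [[-0.118, -0.074, -0.119], [0.114, 0.071, 0.005]]
```

```bash
cat > fit3.py <<'E'
from g import *
def meas(P,o,A,tag):
    q=(P.reshape(-1,3)-o)@A
    for it in range(1):
        w=q[(q[:,2]>-.066)&(q[:,2]<-.052)&(abs(q[:,0])<.13)&(abs(q[:,1])<.1)]
        for sg in (1,-1):
            k=w[(sg*w[:,1]>.05)&(abs(w[:,0])<.1)]
            k=k[(abs(k[:,0])>.03)]
            if len(k)>15:
                f=np.polyfit(k[:,0],k[:,1],1);g=np.polyfit(k[:,0],k[:,2],1)
                print(tag,'wall',sg,len(k),'y0',np.median(k[:,1]).round(4),np.percentile(k[:,1],[3,97]).round(3),'yaw',np.degrees(f[0]).round(1),'z',np.median(k[:,2]).round(4))
        k=w[(w[:,0]>.1)&(abs(w[:,1])<.06)]
        if len(k)>15: print(tag,'end',len(k),'x',np.percentile(k[:,0],[3,97]).round(3),'yaw',np.degrees(np.polyfit(k[:,1],k[:,0],1)[0]).round(1),'roll',np.degrees(np.polyfit(k[:,1],k[:,2],1)[0]).round(1),'z',np.median(k[:,2]).round(4))
C=np.array([.4415,.2265,0]);psi=np.radians(102.3)
F=np.c_[[np.cos(psi),np.sin(psi),0],[-np.sin(psi),np.cos(psi),0],[0,0,1]]
if __name__=='__main__':
    for c in ['top','side']:
        z=np.load(f'pics/{c}0.npz'); meas(cloud(c,z['d'],camera_model(c)),C+[0,0,.195],F,'start '+c)
    for c in ['top','side','wrist']:
        im,d=read_camera(c); meas(cloud(c,d,camera_model(c)),p,M0@S,'now '+c)
E
python3 fit3.py
```

```text
start top wall 1 229 y0 0.0689 [0.064 0.074] yaw -0.2 z -0.0596
start top wall -1 203 y0 -0.0704 [-0.076 -0.066] yaw -0.2 z -0.0595
start top end 105 x [0.112 0.117] yaw 0.1 roll 0.6 z -0.0607
start side wall 1 148 y0 0.0708 [0.065 0.075] yaw -0.3 z -0.0591
start side wall -1 138 y0 -0.0682 [-0.074 -0.064] yaw -0.2 z -0.0592
start side end 151 x [0.111 0.117] yaw 0.4 roll 0.0 z -0.0606
now top wall 1 223 y0 0.0775 [0.069 0.084] yaw -2.1 z -0.0637
now side wall 1 198 y0 0.0779 [0.071 0.085] yaw -2.3 z -0.0633
now wrist wall 1 225 y0 0.0702 [0.068 0.081] yaw -4.6 z -0.064
now wrist end 141 x [0.113 0.117] yaw 3.2 roll 2.7 z -0.0653
```

```bash
cat > fit4.py <<'E'
from fit3 import *
A2=F@R.from_euler('y',21.5,degrees=True).as_matrix()
print('u',(M0@S)[2].round(3))
for c in ['top','side','wrist']:
    im,d=read_camera(c); meas(cloud(c,d,camera_model(c)),p+A2@[0,0,-.004],A2,'now '+c)
print('tcp in tub',((p-C)@F).round(4))
E
python3 fit4.py
```

```text
u [-0.363 -0.042  0.931]
now top wall 1 229 y0 0.0739 [0.067 0.08 ] yaw -1.6 z -0.0637
now top end 21 x [0.112 0.118] yaw 1.6 roll 3.2 z -0.0646
now side wall 1 194 y0 0.0748 [0.068 0.081] yaw -1.6 z -0.0631
now side end 40 x [0.112 0.117] yaw 1.3 roll 1.5 z -0.0644
now wrist wall 1 260 y0 0.0676 [0.066 0.077] yaw -3.9 z -0.063
now wrist end 613 x [0.111 0.116] yaw 1.3 roll 1.8 z -0.0649
tcp in tub [-0.0276 -0.0032  0.3603]
```

```bash
python3 - <<'E'
from fit3 import *
for t in [(.05,-.0045,.30),(.05,-.0045,.27),(.0495,-.0045,.238)]:
    w=C+F@np.array(t); print(t,w.round(4),((w-p)@M0).round(4))
E
```

```text
(0.05, -0.0045, 0.3) [0.4352 0.2763 0.3   ] [-0.0058  0.0009 -0.0981]
(0.05, -0.0045, 0.27) [0.4352 0.2763 0.27  ] [ 0.0168 -0.0004 -0.1179]
(0.0495, -0.0045, 0.238) [0.4354 0.2758 0.238 ] [ 0.0411 -0.0017 -0.1386]
```

step_arm(deltas=[[-1,-0.003,0,-0.04,-1],[-1,-0.006,0.001,-0.08,-1.6],[-1,-0.006,0.001,-0.098,-1.6],[-1,0.017,0,-0.118,-1.6],[-1,0.017,0,-0.118,-1.6],[-1,0.017,0,-0.118,-1.6]])

```text
time_s: 31.9
tool_pos: [0.4363, 0.2759, 0.2711]
tool_rot: [2.2, 48.6, -73.3]
force: [0.6, -0.2, -3.1]
grip_width: 0.0137
```

```bash
sed -i 's/-.066)&(q/-.08)\&(q/; s/-.052)&(abs/-.05)\&(abs/' fit3.py; sed -i 's/-.004\]/-.008]/' fit4.py; python3 s.py; python3 fit4.py; python3 - <<'E'
from h import *
a=cv2.imread('pics/f_side.png')
im,d=read_camera('side');im2,_=read_camera('top')
cv2.imwrite('pics/7.png',np.hstack([cv2.resize(im[170:320,230:400,::-1],(453,400)),cv2.resize(im2[180:290,200:320,::-1],(340,400))]))
E
```

```text
31.9 [ -26.1   20.5  -36.9   91.    39.7  104.5 -141.3] [0.4363 0.2759 0.2711] [  2.2  48.6 -73.3] 0.0137 [ 0.6 -0.2 -3.1]
[[ 0.19   0.965  0.179]
 [-0.633  0.259 -0.729]
 [-0.75   0.025  0.661]]
u [-0.364 -0.025  0.931]
now top wall 1 203 y0 0.0742 [0.069 0.079] yaw -0.2 z -0.0591
now top wall -1 182 y0 -0.0658 [-0.07 -0.06] yaw -1.2 z -0.0667
now top end 68 x [0.109 0.116] yaw 1.1 roll 2.4 z -0.0683
now side wall 1 223 y0 0.0755 [0.07 0.08] yaw -0.2 z -0.0584
now side wall -1 72 y0 -0.0617 [-0.069 -0.059] yaw -2.1 z -0.0668
now side end 202 x [0.111 0.116] yaw 0.6 roll 2.0 z -0.0657
now wrist wall 1 708 y0 0.0697 [0.069 0.076] yaw -2.3 z -0.0627
now wrist wall -1 3508 y0 -0.0658 [-0.07  -0.061] yaw -0.1 z -0.0655
now wrist end 2906 x [0.111 0.115] yaw 0.2 roll 2.4 z -0.0646
tcp in tub [ 0.0494 -0.0054  0.2711]
```

```bash
python3 - <<'E'
from fit3 import *
for t in [(.0495,-.0045,.25),(.049,-.0045,.242),(.040,-.0045,.237),(.031,-.0045,.231),(.0225,-.0045,.225),(.0147,-.0045,.219),(.007,-.0045,.212),(0,-.0045,.205),(-.0005,-.0045,.202)]:
    w=C+F@np.array(t); print(t,((w-p)@M0).round(4))
E
```

```text
(0.0495, -0.0045, 0.25) [ 0.0159 -0.0012 -0.0134]
(0.049, -0.0045, 0.242) [ 0.0222 -0.0014 -0.0183]
(0.04, -0.0045, 0.237) [ 0.0319 -0.002  -0.0149]
(0.031, -0.0045, 0.231) [ 0.0423 -0.0026 -0.0121]
(0.0225, -0.0045, 0.225) [ 0.0524 -0.0032 -0.0096]
(0.0147, -0.0045, 0.219) [ 0.0621 -0.0037 -0.0077]
(0.007, -0.0045, 0.212) [ 0.0724 -0.0042 -0.0066]
(0, -0.0045, 0.205) [ 0.0823 -0.0047 -0.0059]
(-0.0005, -0.0045, 0.202) [ 0.0848 -0.0048 -0.0075]
```

step_arm(deltas=[[-1,0.016,-0.001,-0.013,0],[-1,0.022,-0.001,-0.018,0],[-1,0.022,-0.001,-0.018,0]], newtons=10)

```text
time_s: 32.52
tool_pos: [0.4355, 0.2747, 0.2402]
tool_rot: [1.9, 48.6, -73.5]
force: [-0.1, 0.8, -2.8]
grip_width: 0.0141
```

step_arm(deltas=[[-1,0.005,0,0.0015,0],[-1,0.01,-0.001,0.003,0],[-1,0.015,-0.001,0.005,0],[-1,0.02,-0.001,0.006,0],[-1,0.025,-0.001,0.0075,0],[-1,0.03,-0.002,0.009,0],[-1,0.035,-0.002,0.01,0],[-1,0.04,-0.002,0.011,0]], newtons=6)

```text
time_s: 33.52
tool_pos: [0.4432, 0.2411, 0.2184]
tool_rot: [2.0, 48.6, -73.4]
force: [-0.2, -1.0, -1.9]
grip_width: 0.018
```

```bash
python3 s.py; python3 - <<'E'
from fit3 import *
print('tcp in tub',((p-C)@F).round(4))
A2=F@R.from_euler('y',8,degrees=True).as_matrix()
for c in ['top','side']:
    im,d=read_camera(c); cv2.imwrite(f'pics/8{c}.png',im[:,:,::-1]); meas(cloud(c,d,camera_model(c)),p+A2@[0,0,-.008],A2,c)
E
```

```text
33.525 [ -23.4   20.1  -36.    97.7   40.2   97.8 -142.3] [0.4432 0.2411 0.2184] [  2.   48.6 -73.4] 0.018 [-0.2 -1.  -1.9]
[[ 0.189  0.965  0.181]
 [-0.633  0.26  -0.729]
 [-0.751  0.023  0.66 ]]
tcp in tub [ 0.0139 -0.0048  0.2184]
top wall 1 227 y0 0.0706 [0.064 0.077] yaw 1.7 z -0.0644
top wall -1 260 y0 -0.0686 [-0.077 -0.062] yaw 2.4 z -0.0643
top end 54 x [0.109 0.115] yaw -1.6 roll -1.2 z -0.0648
side wall 1 166 y0 0.0727 [0.066 0.079] yaw 1.5 z -0.0629
side wall -1 75 y0 -0.0614 [-0.069 -0.06 ] yaw 1.0 z -0.0628
side end 297 x [0.109 0.116] yaw -1.6 roll -0.6 z -0.067
```

step_arm(deltas=[[-1,0.006,0,0,0.7],[-1,0.012,-0.001,0,1.5],[-1,0.018,-0.001,0,1.5],[-1,0.022,-0.001,0,1.5],[-1,0.024,-0.001,-0.001,1.5],[-1,0.024,-0.001,-0.001,1.5]], newtons=5)

```text
time_s: 34.38
tool_pos: [0.4477, 0.2263, 0.2029]
tool_rot: [3.9, 48.4, -73.1]
force: [-0.3, 0.0, 9.6]
grip_width: 0.0198
```

```bash
python3 s.py; cat > fit5.py <<'E'
from fit3 import *
print('tcp in tub',((p-C)@F).round(4))
for c in ['top','side']:
    im,d=read_camera(c); cv2.imwrite(f'pics/9{c}.png',im[:,:,::-1]); meas(cloud(c,d,camera_model(c)),C+[0,0,.195],F,c)
E
python3 fit5.py
```

```text
34.375 [ -22.5   19.9  -35.4   99.8   40.8   95.6 -144.1] [0.4477 0.2263 0.2029] [  3.9  48.4 -73.1] 0.0198 [-0.3  0.   9.6]
[[ 0.192  0.97   0.151]
 [-0.635  0.241 -0.734]
 [-0.748  0.045  0.662]]
tcp in tub [-0.0015 -0.006   0.2029]
top wall 1 193 y0 0.0669 [0.051 0.074] yaw 4.1 z -0.0574
top wall -1 289 y0 -0.0664 [-0.075 -0.051] yaw -2.2 z -0.0705
top end 70 x [0.109 0.117] yaw -2.0 roll -2.2 z -0.0628
side wall 1 106 y0 0.071 [0.066 0.076] yaw 2.9 z -0.0559
side wall -1 83 y0 -0.0653 [-0.073 -0.063] yaw 0.2 z -0.057
side end 359 x [0.111 0.117] yaw -2.1 roll -1.2 z -0.0652
```

step_arm(deltas=[[-0.4,0,0,0,0],[-0.2,0,0,0,0],[0.1,0,0,0,0],[0.1,0,0,0,0]])

```text
time_s: 34.98
tool_pos: [0.4465, 0.2266, 0.1995]
tool_rot: [3.5, 48.7, -73.4]
force: [0.4, 0.5, 0.3]
grip_width: 0.0446
```

```bash
python3 s.py; cat > fit6.py <<'E'
from fit3 import *
def top(P,o,A,tag):
    q=(P.reshape(-1,3)-o)@A
    w=q[(abs(q[:,2]+.0595)<.03)&(abs(q[:,0])<.13)&(abs(q[:,1])<.1)]
    rows=[]
    for sg in (1,-1):
        for x0 in np.arange(-.1,.11,.02):
            k=w[(abs(w[:,0]-x0)<.006)&(sg*w[:,1]>.045)&(sg*w[:,1]<.09)]
            if len(k)<8 or -.08<x0<-.03 and sg<0: continue
            z=np.percentile(k[:,2],90); t=k[k[:,2]>z-.004]
            rows.append((x0,sg*.07,z,np.median(t[:,1])-sg*.0695))
    r=np.array(rows)
    G=np.c_[r[:,:2],np.ones(len(r))]; pl=np.linalg.lstsq(G,r[:,2]+.0595,rcond=None)[0]
    f=np.polyfit(r[:,0],r[:,3],1)
    k=w[(w[:,0]>.1)&(abs(w[:,1])<.06)]; k=k[k[:,2]>np.percentile(k[:,2],80)-.006] if len(k) else k
    print(tag,len(r),'pitch(lip up+)',-np.degrees(pl[0]).round(2),'roll',np.degrees(pl[1]).round(2),'dz',pl[2].round(4),'yaw',np.degrees(f[0]).round(2),'dy',f[1].round(4),'end x',np.percentile(k[:,0],[5,95]).round(4) if len(k) else '')
if __name__=='__main__':
    for c in ['top','side']:
        z=np.load(f'pics/{c}0.npz'); top(cloud(c,z['d'],camera_model(c)),C+[0,0,.195],F,'start '+c)
    for c in ['top','side']:
        im,d=read_camera(c); cv2.imwrite(f'pics/9{c}.png',im[:,:,::-1]); top(cloud(c,d,camera_model(c)),C+[0,0,.195],F,'now '+c)
E
python3 fit6.py
```

```text
34.975 [ -22.5   20.1  -35.4  100.    40.6   95.3 -144.1] [0.4465 0.2266 0.1995] [  3.5  48.7 -73.4] 0.0446 [0.4 0.5 0.3]
[[ 0.189  0.97   0.156]
 [-0.633  0.241 -0.736]
 [-0.751  0.04   0.659]]
start top 19 pitch(lip up+) 0.06 roll 0.18 dz 0.0032 yaw -0.08 dy -0.0009 end x [0.1124 0.1169]
start side 19 pitch(lip up+) 0.87 roll -0.4 dz 0.0034 yaw -0.42 dy 0.0012 end x [0.1117 0.117 ]
now top 19 pitch(lip up+) -0.15 roll -3.66 dz 0.0095 yaw 2.08 dy 0.0 end x [0.1075 0.1146]
now side 14 pitch(lip up+) 0.51 roll -2.84 dz 0.0089 yaw 1.35 dy 0.0029 end x [0.1079 0.1154]
```

```bash
python3 - <<'E'
from h import *
w,_=read_camera('wrist')
a=cv2.resize(w[40:320,20:420,::-1],(400,280)); s=cv2.imread('pics/9side.png')[200:290,250:370]; t=cv2.imread('pics/9top.png')[175:290,205:325]
row2=np.hstack([cv2.resize(s,(400,300),interpolation=2),cv2.resize(t,(400,300),interpolation=2)])
b=cv2.resize(cv2.imread('pics/9side.png')[170:320,230:444],(400,280),interpolation=2)
cv2.imwrite('pics/10.png',np.vstack([np.hstack([a,b]),row2]))
E
```

```text
(no output)
```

View pics/10.png

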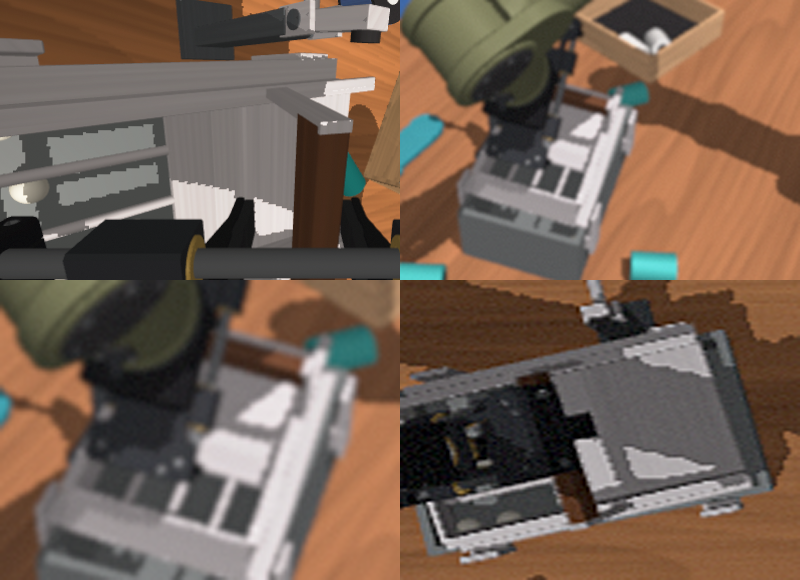

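step_arm(deltas=[[-1,0,0,0,0],[-1,0,0,0,0],[-1,0,0,0,0],[-1,0,-0.002,0,1.5],[-1,0,-0.004,0,3],[-1,0,-0.006,0,4],[-1,0.004,-0.006,-0.003,4],[-1,0.004,-0.006,-0.003,4],[0,0.004,-0.006,-0.003,4],[0.1,0.004,-0.006,-0.003,4]], newtons=4)

```text
time_s: 36.38
tool_pos: [0.4402, 0.2253, 0.1939]
tool_rot: [7.4, 48.7, -73.4]
force: [-0.4, -0.1, 0.6]
grip_width: 0.0343
```

```bash
python3 s.py; python3 fit6.py
```

```text
36.375 [ -23.    19.7  -35.   101.    40.1   94.7 -148.6] [0.4402 0.2253 0.1939] [  7.4  48.7 -73.4] 0.0343 [-0.4 -0.1  0.6]
[[ 0.188  0.978  0.089]
 [-0.633  0.19  -0.751]
 [-0.751  0.085  0.654]]
start top 19 pitch(lip up+) 0.06 roll 0.18 dz 0.0032 yaw -0.08 dy -0.0009 end x [0.1124 0.1169]
start side 19 pitch(lip up+) 0.87 roll -0.4 dz 0.0034 yaw -0.42 dy 0.0012 end x [0.1117 0.117 ]
now top 16 pitch(lip up+) 0.55 roll -0.18 dz 0.0045 yaw -0.24 dy 0.0039 end x [0.1137 0.1178]
now side 13 pitch(lip up+) 0.31 roll 2.62 dz 0.0006 yaw -0.52 dy 0.0065 end x [0.1125 0.118 ]
```

step_arm(deltas=[[-1,0,0,0,0],[-1,0,0,0,0],[-1,0,0.002,0,0],[-1,0,0.004,0,0],[-1,0,0.004,0,0],[0,0,0.004,0,0],[0.2,0,0.004,0,0],[0.2,-0.05,0.004,0,0],[0.2,-0.1,0.004,0,0],[0.2,-0.12,0.004,0.05,0]], newtons=4)

```text
time_s: 37.72
tool_pos: [0.4254, 0.2678, 0.317]
tool_rot: [7.2, 48.8, -73.2]
force: [0.7, 0.2, -0.3]
grip_width: 0.0513
```

```bash
python3 s.py; python3 fit6.py|grep now; python3 sl.py
```

```text
37.725 [ -25.8   16.8  -36.9   89.6   38.4  107.4 -143. ] [0.4254 0.2678 0.317 ] [  7.2  48.8 -73.2] 0.0513 [ 0.7  0.2 -0.3]
[[ 0.191  0.977  0.096]
 [-0.63   0.197 -0.751]
 [-0.753  0.083  0.653]]
now top 16 pitch(lip up+) 0.75 roll -0.64 dz 0.0049 yaw -0.3 dy 0.0029 end x [0.1132 0.1171]
now side 17 pitch(lip up+) 0.5 roll 0.57 dz 0.0028 yaw -0.28 dy 0.0048 end x [0.1129 0.1179]
u [-0.356 -0.095  0.93 ] lip [0.458 0.128 0.286]
top 0.7 [392. 216.] 300 [ 0.49  -0.137  0.043] [157. 154. 153.] tray 0.085 -0.042 sieve [-0.28   0.041 -0.404]
top 0.56 [406. 232.] 357 [ 0.453 -0.17   0.048] [130. 129. 128.] tray 0.044 -0.069 sieve [-0.307  0.082 -0.405]
side 0.45 [356. 192.] 23 [ 0.493 -0.142  0.046] [240. 235. 232.] tray 0.081 -0.038 sieve [-0.286  0.039 -0.403]
```

```bash
python3 w.py .45,.25,.34 .61,.2,.33 .61,.2,.24 .604,.2,.1923; python3 - <<'E'
from h import *
# clamp geometry now
for c in ['top','side']:
    im,d=read_camera(c);P=cloud(c,d,camera_model(c)).reshape(-1,3)
    for r in regions_of(c,'clamp')[:2]:
        m=(r['pixels']&(d>0)).ravel();q=P[m];print(c,round(r['p'],2),m.sum(),np.percentile(q,[2,50,98],axis=0).round(3).tolist())
    k=P[(abs(P[:,0]-.565)<.03)&(abs(P[:,1]-.198)<.03)&(P[:,2]>.165)&(P[:,2]<.22)]
    if len(k): print('arm',len(k),np.percentile(k,[3,50,97],axis=0).round(3).tolist())
E
```

```text
.45,.25,.34 -> [-0.004  0.022  0.028] rows 1.0
.61,.2,.33 -> [0.065 0.168 0.073] rows 3.0
.61,.2,.24 -> [0.133 0.161 0.014] rows 2.0
.604,.2,.1923 -> [ 0.167  0.151 -0.018] rows 1.0
top 0.58 4154 [[0.347, 0.109, 0.091], [0.446, 0.195, 0.105], [0.527, 0.33, 0.209]]
top 0.49 244 [[0.551, 0.185, 0.001], [0.606, 0.202, 0.159], [0.646, 0.226, 0.201]]
arm 65 [[0.549, 0.184, 0.169], [0.558, 0.191, 0.198], [0.566, 0.202, 0.201]]
side 0.54 3261 [[0.329, 0.125, 0.004], [0.425, 0.341, 0.046], [0.605, 0.374, 0.153]]
```

step_arm(deltas=[[-1,-0.004,0.022,0.028,0],[-1,0.02,0.07,0.045,0],[-1,0.042,0.12,0.06,0],[-1,0.065,0.168,0.073,0],[-1,0.1,0.165,0.043,0],[-1,0.133,0.161,0.014,0],[-1,0.133,0.161,0.014,0],[-1,0.133,0.161,0.014,-3.5]], newtons=20)

```text
time_s: 39.22
tool_pos: [0.6108, 0.2001, 0.2423]
tool_rot: [4.0, 48.6, -73.3]
force: [0.0, 0.2, -0.5]
grip_width: 0.0006
```

```bash
python3 s.py; python3 w.py .604,.2,.1923 .57,.2,.1923 .545,.2,.188 .526,.2,.186
```

```text
39.225 [ -18.    28.9  -30.5   82.3   48.8   97.  -130.2] [0.6108 0.2001 0.2423] [  4.   48.6 -73.3] 0.0006 [ 0.   0.2 -0.5]
[[ 0.19   0.971  0.148]
 [-0.633  0.236 -0.737]
 [-0.75   0.046  0.66 ]]
.604,.2,.1923 -> [ 0.036 -0.009 -0.034] rows 1.0
.57,.2,.1923 -> [ 0.03  -0.042 -0.039] rows 1.0
.545,.2,.188 -> [ 0.028 -0.066 -0.046] rows 1.0
.526,.2,.186 -> [ 0.026 -0.085 -0.05 ] rows 1.0
```

step_arm(deltas=[[-1,0.018,-0.005,-0.017,0],[-1,0.036,-0.009,-0.034,0],[-1,0.034,-0.02,-0.036,0],[-1,0.032,-0.031,-0.038,0],[-1,0.03,-0.042,-0.039,0],[-1,0.029,-0.054,-0.042,0],[-1,0.028,-0.066,-0.046,0],[-1,0.027,-0.076,-0.048,0],[-1,0.026,-0.085,-0.05,0],[-1,0.026,-0.085,-0.05,0]])

```text
time_s: 40.48
tool_pos: [0.5311, 0.2002, 0.189]
tool_rot: [5.3, 48.5, -72.4]
force: [15.0, 0.1, 7.8]
grip_width: 0.0009
```

```bash
python3 s.py; python3 - <<'E'
from h import *
for c in ['top','side']:
    im,d=read_camera(c);P=cloud(c,d,camera_model(c)).reshape(-1,3)
    for x in np.arange(.50,.66,.01):
        k=P[(abs(P[:,0]-x)<.005)&(abs(P[:,1]-.197)<.015)&(P[:,2]>.12)&(P[:,2]<.26)]
        if len(k): print(c,x.round(2),len(k),k[:,2].min().round(3),k[:,2].max().round(3))
E
```

```text
40.475 [ -18.7   24.6  -32.6   95.3   46.1   92.4 -139.7] [0.5311 0.2002 0.189 ] [  5.3  48.5 -72.4] 0.0009 [15.   0.1  7.8]
[[ 0.201  0.97   0.138]
 [-0.632  0.236 -0.739]
 [-0.749  0.061  0.66 ]]
top 0.53 3 0.153 0.155
top 0.54 7 0.15 0.156
top 0.55 11 0.145 0.157
top 0.56 15 0.121 0.171
top 0.57 16 0.149 0.217
top 0.58 1 0.146 0.146
side 0.5 1 0.135 0.135
side 0.51 33 0.121 0.142
side 0.52 8 0.138 0.214
```

step_arm(deltas=[[-1,-0.014,0.007,0.014,0],[-1,-0.036,0.008,0.034,0],[-1,-0.07,0.01,0.06,0],[-1,-0.1,0.01,0.09,0],[-1,-0.13,0.01,0.13,0],[-1,-0.13,0.01,0.13,0]])

```text
time_s: 41.32
tool_pos: [0.5297, 0.1895, 0.3729]
tool_rot: [4.6, 48.8, -73.0]
force: [-0.7, -0.1, -0.7]
grip_width: 0.0005
```

```bash
python3 s.py; cat > cl.py <<'E'
from fit6 import *
for c in ['top','side']:
    im,d=read_camera(c);cv2.imwrite(f'pics/11{c}.png',im[:,:,::-1]);P=cloud(c,d,camera_model(c))
    top(P,C+[0,0,.195],F,'now '+c); q=(P.reshape(-1,3)-C)@F
    for y in np.arange(-.13,-.04,.01):
        k=q[(abs(q[:,1]-y)<.005)&(abs(q[:,0]+.055)<.012)&(q[:,2]>.12)&(q[:,2]<.25)]
        if len(k): print(c,'y',y.round(2),len(k),k[:,2].min().round(3),k[:,2].max().round(3))
    for r in regions_of(c,'clamp_knob')[:2]:
        m=r['pixels']&(d>0);print('knob',round(r['p'],2),((np.median(P[m],0)-C)@F).round(3))
E
python3 cl.py
```

```text
41.325 [ -17.1   16.3  -33.4   83.2   43.8  105.8 -125.3] [0.5297 0.1895 0.3729] [  4.6  48.8 -73. ] 0.0005 [-0.7 -0.1 -0.7]
[[ 0.193  0.971  0.142]
 [-0.63   0.233 -0.74 ]
 [-0.752  0.053  0.657]]
now top 16 pitch(lip up+) 0.5 roll -0.29 dz 0.0045 yaw -0.25 dy 0.0043 end x [0.1136 0.1179]
top y -0.12 10 0.151 0.235
top y -0.11 47 0.149 0.235
top y -0.1 39 0.125 0.229
top y -0.09 29 0.143 0.157
top y -0.08 31 0.144 0.157
top y -0.07 32 0.136 0.157
top y -0.06 29 0.121 0.156
knob 0.6 [-0.059 -0.093  0.154]
now side 18 pitch(lip up+) 0.96 roll -0.37 dz 0.0039 yaw -0.21 dy 0.0057 end x [0.1129 0.1182]
side y -0.12 36 0.124 0.235
side y -0.11 128 0.122 0.234
side y -0.1 71 0.121 0.233
side y -0.09 1 0.156 0.156
side y -0.07 4 0.135 0.154
side y -0.06 10 0.121 0.136
knob 0.72 [-0.053 -0.108  0.204]
```

```bash
python3 - <<'E'
from h import *
im,d=read_camera('top');P=cloud('top',d,camera_model('top'))
for t in ['insole_l','drum','flask','sleeve0','ball0']:
    for r in regions_of('top',t):
        m=r['pixels']&(d>0)
        if m.any() and r['p']>.4: print(t,round(r['p'],2),np.round(r['pixel']),m.sum(),np.median(P[m],0).round(3))
env.sign_off(); print(monitor.get_obs()['time_s'])
E
```

```text
insole_l 0.85 [234. 150.] 1666 [0.7   0.309 0.015]
insole_l 0.75 [432. 147.] 1760 [ 0.697 -0.251  0.015]
insole_l 0.53 [243. 236.] 2355 [0.447 0.28  0.011]
drum 0.77 [342. 155.] 650 [ 0.668 -0.008  0.055]
drum 0.68 [240. 236.] 2708 [0.446 0.279 0.012]
drum 0.5 [226. 271.] 46 [0.357 0.325 0.027]
flask 0.82 [343. 112.] 536 [ 0.766 -0.011  0.108]
flask 0.64 [344. 154.] 699 [ 0.669 -0.008  0.055]
sleeve0 0.79 [392. 217.] 297 [ 0.49  -0.137  0.043]
sleeve0 0.72 [345. 155.] 641 [ 0.669 -0.008  0.055]
sleeve0 0.64 [269. 237.] 4663 [0.439 0.203 0.105]
sleeve0 0.63 [242. 306.] 356 [0.256 0.271 0.036]
sleeve0 0.58 [405. 233.] 350 [ 0.454 -0.171  0.047]
sleeve0 0.55 [181. 258.] 330 [0.389 0.445 0.037]
sleeve0 0.5 [181. 227.] 40 [0.482 0.436 0.034]
ball0 0.45 [222. 227.] 36 [0.468 0.335 0.028]
ball0 0.43 [240. 267.] 28 [0.365 0.292 0.028]
the job is handed in; nothing more can be done
the job is handed in; nothing more can be done
```

I finished the job in the order asked and handed it in at about 41 s on the robot's clock. The moves only allow a turn about the tool's own axis, so I got the lean I needed by pushing the arm to the edge of its reach.

**What I did**
- Threw the clamp back, then lifted the sieve by its handle. It tilted about 21° towards the slots, and I shook it until all five balls were in the tub.
- Tipped both sleeves into the tray, with the lip at about 7 cm above the bench by the end of the tip.
- Set the sieve back on the tub. It first sat skewed, with one side raised about 11 mm, probably on a guide tab. I nudged it down with a light grip.
- Swung the clamp closed again. The tool felt about 15 N when it bottomed out.

**Last checks**
- **Balls:** a picture of the open tub showed all five. Two were still in view in the final picture, the others hidden under the sieve.
- **Sleeves:** both are lying in the tray.
- **Sieve:** level to within about 1° and turned about 0.2°. Its height is within about 1 mm of the start, and it sits about 1 mm along the tub from where it began. It is about 5 mm to one side, so probably touching one guide.
- **Clamp:** the arm is level on the rim and the handle upright.
- **Other things on the bench:** the insoles, drum and flask are where they started. Two of the four turquoise look-alikes were confirmed in place. In the final picture a third was only partly visible and the fourth, near the middle of the bench, was not detected, though it had been seen in place earlier.

**Disagreement:** during the re-seating, the side and top cameras differed by almost 3° on how level the sieve was. They agreed once the gripper was out of the way.

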